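# Find the heavy side of a loaded tube rotator

### The arm

A 7-joint arm with a two-finger parallel gripper is mounted at the origin on the work surface. World frame = base frame: x ahead of the robot, y to its left, z up, the work surface at z = 0. Lengths are in m, angles in rad, forces in N, time in s.
With the tool pointing down it reaches from about 0.4 to 0.75 m from the base axis. Payload 19.5 kg.
Tool frame: the origin (TCP) lies between the finger pads; the fingertips stand 11 mm ahead of it and the grasp point (between the pads) lies 8 mm behind it; z points along the fingers, y is the line along which they close (so a half turn about z gives the same grasp; the last joint's range is limited). The gripper opens to 85 mm and grips with 20 to 120 N. Pads are 22 mm wide; open, the fingers measure 114 mm over their backs; the gripper's body (76 mm by 85 mm) begins 54 mm behind the grasp point. The pads swing forward as they close: fully open they stand 13 mm farther back than shut.
Start: joints at [1.242, 0.707, -0.028, 1.485, 0.022, 0.951, -0.075], TCP at [0.163, -0.551, 0.242] pointing down, gripper open.
Joint ranges: [-2.71, 2.71], [-0.32, 2.16], [-1.57, 1.52], [0, 2.45], [-1.46, 4.6], [0, 2.02], [-2.83, 2.83]. Speed limits (rad/s): [1.89, 1.89, 2.57, 2.57, 3.01, 3.01, 3.01].

### API

Orientations are given as a rotation vector (axis times angle).
In Python, from plant import bot, cams, ticket gives the robot as it stands.
- The arm moves only by the tool send_rows, never from a script. Its argument "moves" is a list of rows, each a list of 6 numbers: the shift along the world's x, y, z normalised to -1 to 1, where 1 is 0.12 m, then the turn, a rotation vector about the world's x, y, z normalised to -1 to 1, where 1 is pi rad. In form: [[dx, dy, dz, ax, ay, az], ...]. A call has 1 to 5 rows; each row is the pose to reach, as a shift and turn from the pose commanded when the call began, turning the shorter way round; what a row does not reach only later rows make up. A row lasts 1/12 s, in which the tool goes at most 41.7 mm and 7.16 degrees, less where a joint would pass 70% of its speed; a pose out of reach is approached as far as the arm can. A call with a number of a shift or a turn outside -1 to 1 is refused whole. A call with a gripper value outside its range is refused whole. "hand" is the gripper command: -1 is fully open, 1 is shut, values between are in proportion, set as the call begins (left out, the last holds). The fingers move at their own pace and stop on an object; "grip_force" is the grip in N (left out, the last holds). Time passes only in rows, so rows that repeat a pose let the fingers close. It gives the time, the measured TCP pose, the force, the opening and the grip force at its end, in the units of the state.
- bot.get_obs(): the state, without advancing time (a new reading comes with each control period).
- cams.read_camera(name): name is "scene" or "side" or "wrist"; returns a dict with "color" (480x640x3 uint8, red, green, blue), "fovy" (degrees; the focal length in pixels is half the picture's height over the tangent of half this angle, whatever the lens; pixels are square), "cx", "cy" (the principal point, pixels), "rvec" (rotation vector, rad) and "tvec" (3), from world to camera coordinates, as OpenCV has them. Camera axes: x right, y down, z forward; pixel columns grow to the right and rows downward; lengths in m; the calibration is good to about 2 mm. The wrist camera is an equidistant fisheye: a pixel r from the principal point sees the ray r / f radians off the axis. A picture is of the moment at which its call begins. There is no depth.
- ticket.finish_job(): hands the job in; it is judged then, once.
The state is a dict: "time": time; "joints": joint angles; "dq": joint speeds; "effort": joint torques, N m; "tcp_pos": TCP position; "orientation": TCP orientation; "wrist_force": force on the tool from outside, world axes, zero at the start; "wrist_torque": the same for the moment, N m; "grip_width": finger opening in m; "grasp_force": force on a finger pad.
Only numpy, scipy, OpenCV 4.12 (cv2) and the standard library are available. Lean on these libraries where they do the work, as an engineer would, in place of code of your own. Each camera call takes 0.05 s, during which the arm holds its last target. There are 200 camera calls.

### The job

The tube rotator's disc carries six tubes that look alike but are filled unequally. Turn the disc by hand, feel which side of it is heavy, and bring that side straight down, so that a colleague can clip a balance tube in at the top. Finish while holding the disc still there, gripped by its rim: do not let go of it, and leave the other things on the bench where they are.

Things in the scene. Friction and masses are not known exactly. Their poses are not given: they have to be found in the camera images.
- stand: White tube rotator, fixed to the bench. Origin: centre of the underside of its base plate (250 x 200 x 12 mm); x runs level along the shaft, from the motor housing to the disc and away from the robot; z up. Housing 105 x 160 x 110 mm (x, y, z), centred 85 mm behind the origin (-x) and 185 mm up, top at 240 mm; bracket cheeks with knobs reach 112 mm either side.
- disc: Blue disc, 320 mm across, 10 mm thick, upright, on the level shaft. Origin: its centre, 45 mm ahead of the stand's origin (+x) and 185 mm up. Its x is the shaft; its y and z turn with it. On the front face six 90 mm tubes, amber with white caps, lie radially from 38 to 128 mm from the centre and stand out 44 mm; six empty clips between them. The outer 32 mm of both faces is bare.
- rim_top (a point): Highest point of the rim, on the stand, not turning: 345 mm up. The disc turns endlessly either way; a slip clutch holds it wherever it is left, so it never swings down by itself. Turning takes 0.52 N m against the clutch, either way, and the heavy side adds or takes up to 0.33 to 0.45 N m, following the sine of its angle from straight down. Which side is heavy cannot be seen.
- balance (a point): A point of the disc for judging only, on the straight line from the shaft's axis to the centre of mass of the loaded disc, but just 0.1 mm from the axis, so its reading lies within the noise of the disc's centre and does not show the heavy side; that has to be felt. When the heavy side is straight down it is 0.1 mm under the axis.
- slide_box: Beige slide box, 85 x 75 x 30 mm, its lid standing open at its +x side to 85 mm; bystander. Origin: centre of its underside.
- spare_rack: Orange block, 60 x 110 x 30 mm, with two spare tubes standing in it, 106 mm high in all; bystander. Origin: centre of its underside.
- marker: Green and white marker pen, 136 mm long along its x, 18 mm thick, lying on the bench; bystander. Origin: under its middle.

How it is judged:
By the outcome, as a careful person would: the job done as asked, in the order asked, and still so for the second after the job is handed in, while the arm keeps its last pose, push and grip.
It also fails if it takes over 72 s, if anything falls off the work surface, if the arm or the gripper's body presses on something with over 40 N, if the wrist force passes 120 N, or if a joint passes its speed limit or range.

## Working session

There is one attempt and no reset: what is moved stays moved. The work goes in short steps, Python scripts to look and compute and a tool call to move; the robot and the scene stay as the last step left them, time stands still between calls to the robot, and variables do not carry over. Pictures are saved under pics/ and viewed, at most 10 in all, crops included, and the job is handed in when it is done.

Besides the shell and the picture viewer there is one more tool, called after "Call:" by a JSON object that holds its "op" and its "data". send_rows: Moves the arm, as the interface text tells. Its arguments: {"type":"object","properties":{"moves":{"type":"array","items":{"type":"array","items":{"type":"number"}}},"hand":{"type":"number"},"grip_force":{"type":"number"}},"required":["moves"]}

```bash
ls; mkdir -p pics; cat > h.py <<'E'
import numpy as np, cv2
from plant import bot, cams, ticket
from scipy.spatial.transform import Rotation as R
def cam(n):
    c=cams.read_camera(n); c['f']=240/np.tan(np.radians(c['fovy'])/2); c['R']=R.from_rotvec(c['rvec']).as_matrix(); c['o']=-c['R'].T@c['tvec']; return c
def save(c,fn): cv2.imwrite('pics/'+fn,c['color'][:,:,::-1])
def ray(c,u,v,fish=False):
    x=(u-c['cx'])/c['f'];y=(v-c['cy'])/c['f']
    if fish:
        r=np.hypot(x,y); d=np.array([x/r*np.sin(r),y/r*np.sin(r),np.cos(r)])
    else: d=np.array([x,y,1.])
    d=c['R'].T@d; return c['o'],d/np.linalg.norm(d)
def onz(c,u,v,z):
    o,d=ray(c,u,v); return o+d*(z-o[2])/d[2]
def proj(c,p):
    q=c['R']@np.asarray(p)+c['tvec']; return np.array([c['cx']+c['f']*q[0]/q[2],c['cy']+c['f']*q[1]/q[2]])
def tri(rs):
    A=0;b=0
    for o,d in rs:
        P=np.eye(3)-np.outer(d,d);A=A+P;b=b+P@o
    return np.linalg.solve(A,b)
E
python3 - <<'E'
from h import *
for n in('scene','side'):
    c=cam(n); save(c,n+'0.png'); print(n,c['fovy'],c['cx'],c['cy'],c['o'].round(3),c['R'][2].round(3))
print(bot.get_obs())
E
```

```text
pics
scene 44.28714498244975 324.12167444385904 242.234805135643 [1.468 0.069 1.342] [-0.651 -0.037 -0.758]
side 49.11894940364112 323.5849740568538 243.17412998599423 [0.403 0.898 0.939] [ 0.084 -0.789 -0.608]
{'time': 0.1, 'joints': array([ 1.24233301,  0.70700368, -0.02762884,  1.48495138,  0.02201505,
        0.95090928, -0.0755051 ]), 'dq': array([-0.00041726, -0.00242033,  0.00057203, -0.00190731, -0.00106691,
        0.00083711, -0.00031282]), 'effort': array([ 3.03697001e-03, -8.84292984e+01,  1.23786181e+00, -2.36454982e+01,
        1.71907106e-02,  5.07216901e-03, -2.37066200e-05]), 'tcp_pos': array([ 0.16257648, -0.5513009 ,  0.2418956 ]), 'orientation': array([-3.10840875e+00, -4.48787222e-01,  2.70155401e-04]), 'wrist_force': array([0.45839236, 0.118787  , 0.76559232]), 'wrist_torque': array([-0.01914506, -0.00376885,  0.0238375 ]), 'grasp_force': 0.0, 'grip_width': 0.08544654991163594}
```

View pics/scene0.png

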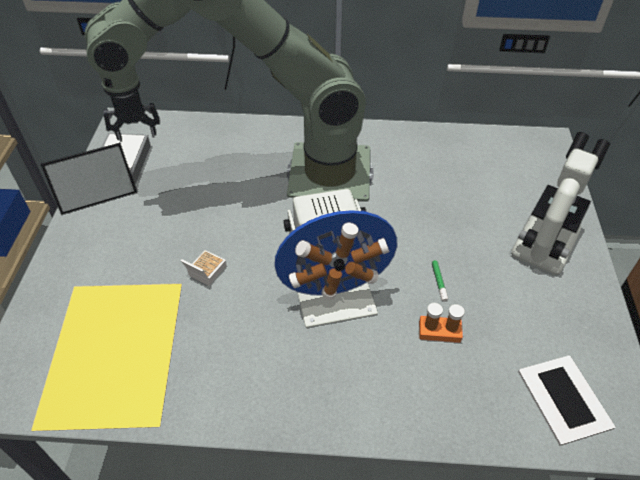

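View pics/side0.png

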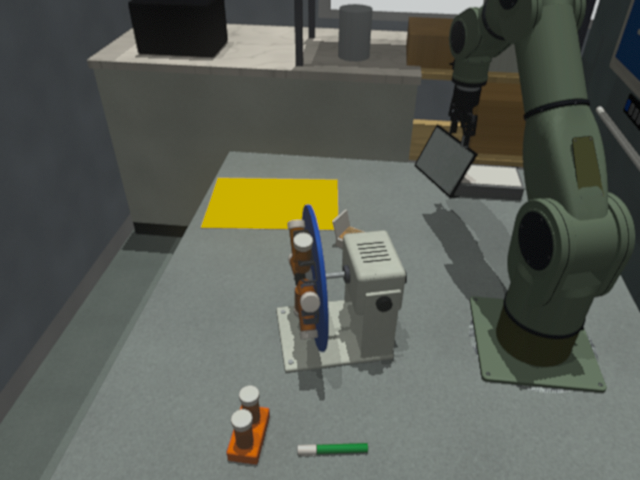

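The scene view shows the disc centred near (337,253), facing away from the robot, with its plate's front corners near (305,325) and (377,315). The slide box is at (207,265), the rack at (441,325) and the marker at (440,280). The side view shows the disc edge-on near (316,278), with plate corners near (290,368), (278,308) and (393,357).

```bash
python3 - <<'E'
from h import *
cs={n:cam(n) for n in('scene','side')}
for n,c in cs.items():
    hsv=cv2.cvtColor(c['color'],cv2.COLOR_RGB2HSV); m=cv2.inRange(hsv,(105,120,60),(130,255,255))
    m[:150]=0; m[:, :230]=0; m[:,450:]=0
    k=max(cv2.findContours(m,cv2.RETR_EXTERNAL,cv2.CHAIN_APPROX_NONE)[0],key=cv2.contourArea)
    h=cv2.convexHull(k); e=cv2.fitEllipse(h); print(n,e,cv2.boundingRect(k)); c['e']=e
p=tri([ray(c,*c['e'][0]) for c in cs.values()]); print('centre',p,[ (proj(c,p)-c['e'][0]).round(1) for c in cs.values()])
for n,pts in dict(scene=[(305,325),(377,315)],side=[(290,368),(278,308),(393,357)]).items():
    for q in pts: print(n,q,onz(cs[n],*q,0.012).round(4))
for n,q,z in [('scene',(428,341),0),('scene',(462,342),0),('scene',(434,262),.01),('scene',(445,298),.01),('scene',(182,262),.085),('scene',(205,285),.0)]: print(q,onz(cs[n],*q,z).round(3))
big=[cv2.resize(cs['scene']['color'][190:340,250:430],None,fx=3,fy=3,interpolation=2),cv2.resize(cs['side']['color'][195:380,260:420][:150],None,fx=3,fy=3)]
cv2.imwrite('pics/z.png',cv2.resize(big[0],(720,600))[:,:,::-1])
E
```

```text
scene ((335.3123779296875, 252.0449981689453), (78.82588195800781, 124.6800308227539), 73.03492736816406) (275, 210, 121, 84)
side ((314.9327697753906, 277.51300048828125), (20.053089141845703, 145.22987365722656), 174.40109252929688) (306, 206, 22, 144)
centre [0.51014617 0.04467194 0.18828414] [array([0.6, 0.9]), array([ 0.9, -0.9])]
scene (305, 325) [ 0.6177 -0.028   0.012 ]
scene (377, 315) [0.5727 0.1627 0.012 ]
side (290, 368) [0.5535 0.1559 0.012 ]
side (278, 308) [ 0.6141 -0.026   0.012 ]
side (393, 357) [0.3272 0.0966 0.012 ]
(428, 341) [0.637 0.298 0.   ]
(462, 342) [0.634 0.387 0.   ]
(434, 262) [0.376 0.327 0.01 ]
(445, 298) [0.502 0.35  0.01 ]
(182, 262) [ 0.486 -0.375  0.085]
(205, 285) [ 0.497 -0.322  0.   ]
```

View pics/z.png

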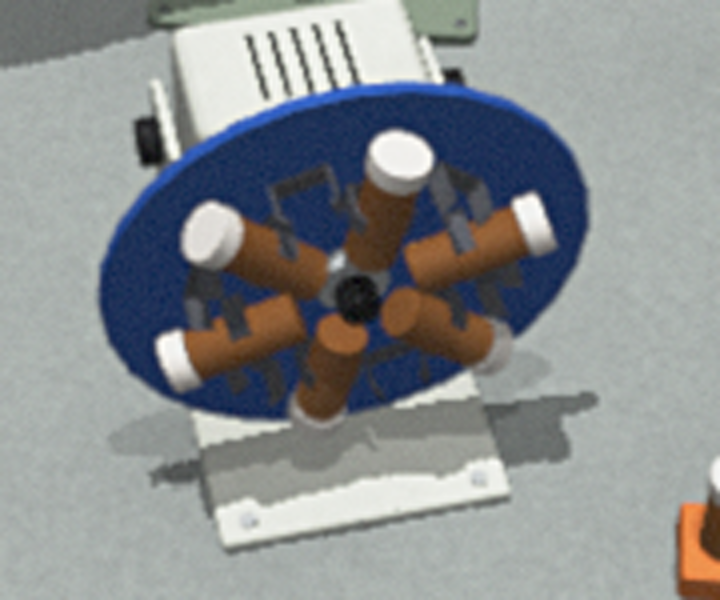

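```bash
python3 - <<'E'
from h import *
c=cam('scene')
hsv=cv2.cvtColor(c['color'],cv2.COLOR_RGB2HSV); m=cv2.inRange(hsv,(105,120,60),(130,255,255))
m[:150]=0; m[:, :230]=0; m[:,450:]=0
k=max(cv2.findContours(m,cv2.RETR_EXTERNAL,cv2.CHAIN_APPROX_NONE)[0],key=cv2.contourArea)
h=cv2.convexHull(k)[:,0]
P=np.array([onz(c,u,v,.185) for u,v in h]); d=np.hypot(*(P[:,:2]-[.511,.045]).T)
a=P[P[:,1].argmin()];b=P[P[:,1].argmax()]
for s in (P[P[:,1]<.045],P[P[:,1]>.045]):
    q=s[np.argsort(abs(np.hypot(*(s[:,:2]-[.511,.045]).T)-.16))[:3]]; print(q.round(4))
E
```

```text
[[ 0.594  -0.0912  0.185 ]
 [ 0.582  -0.0975  0.185 ]
 [ 0.6057 -0.0824  0.185 ]]
[[0.4732 0.1981 0.185 ]
 [0.4389 0.1959 0.185 ]
 [0.359  0.0454 0.185 ]]
```

Call:
{"op": "send_rows", "data": {"moves": [[0.7,0.2,1,0,0,0.1],[0.7,0.2,1,0,0,0.1],[0.7,0.2,1,0,0,0.1],[0.7,0.2,1,0,0,0.1]], "hand": -1}}

```text
time: 0.58
tcp_pos: [0.2492, -0.5267, 0.3658]
orientation: [2.995, 0.939, 0.003]
wrist_force: [-0.0, -0.0, 0.3]
grip_width: 0.0853
grasp_force: 0.0
```

Call:
{"op": "send_rows", "data": {"moves": [[0.9,0.8,0.8,0,0,0.15],[0.9,0.8,0.8,0,0,0.15],[0.9,0.8,0.8,0,0,0.15],[0.9,0.8,0.8,0,0,0.15],[0.9,0.8,0.8,0,0,0.15]]}}

```text
time: 1.0
tcp_pos: [0.3589, -0.4277, 0.4616]
orientation: [2.688, 1.62, 0.006]
wrist_force: [1.0, -0.6, 0.3]
grip_width: 0.0856
grasp_force: 0.0
```

Call:
{"op": "send_rows", "data": {"moves": [[0.6,1,0,0,0,0.15],[0.6,1,0,0,0,0.15],[0.6,1,0,0,0,0.15],[0.6,1,0,0,0,0.15],[0.6,1,0,0,0,0.15]]}}

```text
time: 1.42
tcp_pos: [0.4285, -0.308, 0.4585]
orientation: [-2.239, -2.204, -0.002]
wrist_force: [-0.9, 0.4, 0.2]
grip_width: 0.0854
grasp_force: 0.0
```

Call:
{"op": "send_rows", "data": {"moves": [[0.3,1,0,0,0,0.09],[0.3,1,0,0,0,0.09],[0.3,1,0,0,0,0.09],[0.3,1,0,0,0,0.09]]}}

```text
time: 1.75
tcp_pos: [0.4642, -0.1851, 0.4587]
orientation: [-1.909, -2.495, -0.004]
wrist_force: [0.2, 0.6, 0.5]
grip_width: 0.0852
grasp_force: 0.0
```

Call:
{"op": "send_rows", "data": {"moves": [[0.2,1,0,0,0,0],[0.2,1,0,0,0,0],[0.2,1,0,0,0,0],[0.2,1,0,0,0,0]]}}

```text
time: 2.08
tcp_pos: [0.4873, -0.0651, 0.4584]
orientation: [-1.912, -2.491, -0.004]
wrist_force: [-0.2, 0.2, 0.5]
grip_width: 0.0852
grasp_force: 0.0
```

Call:
{"op": "send_rows", "data": {"moves": [[0.2,0.95,0,0,0,0],[0.2,0.95,0,0,0,0],[0.2,0.95,0,0,0,0],[0.2,0.95,0,0,0,0],[0.2,0.95,0,0,0,0]]}}

```text
time: 2.5
tcp_pos: [0.5108, 0.0434, 0.4579]
orientation: [-1.919, -2.487, 0.001]
wrist_force: [0.1, -1.6, -0.0]
grip_width: 0.085
grasp_force: 0.0
```

```bash
python3 - <<'E'
from h import *
c=cam('wrist'); save(c,'w1.png'); o=bot.get_obs(); print(o['time'],o['tcp_pos'],R.from_rotvec(o['orientation']).as_matrix().round(3),o['joints'].round(2),o['wrist_force'],o['wrist_torque'],c['f'],c['o'])
E
```

```text
2.55 [0.51080339 0.04206308 0.45803182] [[-0.252  0.968 -0.   ]
 [ 0.968  0.252 -0.001]
 [-0.    -0.001 -1.   ]] [ 0.11  0.47 -0.49  1.21  0.21  1.51 -0.09] [ 0.3125944  -0.99854425  0.22788959] [0.04497184 0.04061143 0.03403196] 371.64829954431775 [0.49128863 0.11502578 0.58987818]
```

View pics/w1.png

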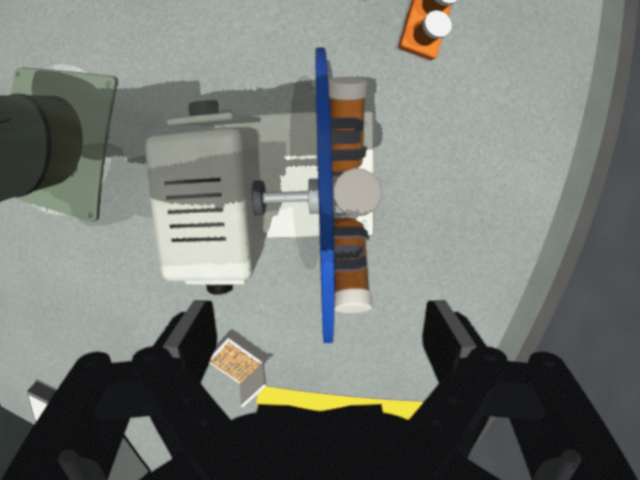

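The wrist view shows the rim edge-on from (321,50) to (328,340), between the open fingers, with the upper rim near column 325.

```bash
python3 - <<'E'
from h import *
c=cam('wrist')
def oz(u,v,z):
    o,d=ray(c,u,v,True); return o+d*(z-o[2])/d[2]
hsv=cv2.cvtColor(c['color'],cv2.COLOR_RGB2HSV); m=cv2.inRange(hsv,(105,120,40),(130,255,255))
for v in (55,90,120,150,180,210,240,270,300,335):
    x=np.where(m[v,290:350])[0]+290; print(v,x.min(),x.max())
a,b=oz(321,48,.185),oz(328,342,.185); print(a,b,np.linalg.norm(a-b),np.arctan2(*(a-b)[:2][::-1])-np.pi/2)
for v in(150,180,210): 
    x=np.where(m[v,290:350])[0]+290; print(oz(x.min(),v,.345),oz(x.max(),v,.345))
E
```

```text
55 316 325
90 316 328
120 318 330
150 318 331
180 319 332
210 320 332
240 321 333
270 322 334
300 323 333
335 324 333
[0.47112518 0.19881441 0.185     ] [ 0.56892874 -0.13934026  0.185     ] 0.3520143631960707 0.28154450847995505
[0.49439657 0.09888204 0.345     ] [0.5026247 0.1010457 0.345    ]
[0.50006906 0.07969949 0.345     ] [0.50841132 0.08188901 0.345     ]
[0.50587954 0.06006734 0.345     ] [0.5137223 0.0621188 0.345    ]
```

Call:
{"op": "send_rows", "data": {"moves": [[0.02,0.025,-0.3,0,0,0.007],[0.02,0.025,-0.6,0,0,0.007],[0.02,0.025,-0.7,0,0,0.007]]}}

```text
time: 2.85
tcp_pos: [0.512, 0.0435, 0.3706]
orientation: [-1.894, -2.503, 0.005]
wrist_force: [-0.3, 0.1, -0.5]
grip_width: 0.0851
grasp_force: 0.0
```

Call:
{"op": "send_rows", "data": {"moves": [[0,0,-0.12,0,0,0],[0,0,-0.24,0,0,0],[0,0,-0.36,0,0,0],[0,0,-0.36,0,0,0],[0,0,-0.36,0,0,0]]}}

```text
time: 3.27
tcp_pos: [0.5131, 0.0444, 0.3313]
orientation: [-1.895, -2.505, 0.001]
wrist_force: [0.8, 1.5, -0.6]
grip_width: 0.0854
grasp_force: 0.0
```

Call:
{"op": "send_rows", "data": {"moves": [[0,0,0,0,0,0],[0,0,0,0,0,0],[0,0,0,0,0,0],[0,0,0,0,0,0],[0,0,0,0,0,0]], "hand": 1, "grip_force": 40}}

```text
time: 3.68
tcp_pos: [0.5131, 0.0455, 0.3313]
orientation: [1.893, 2.507, 0.0]
wrist_force: [-0.3, -0.4, 0.1]
grip_width: 0.0256
grasp_force: 0.0
```

Call:
{"op": "send_rows", "data": {"moves": [[0,0,0,0,0,0],[0,0,0,0,0,0],[0,0,0,0,0,0]]}}

```text
time: 3.93
tcp_pos: [0.5148, 0.0462, 0.3316]
orientation: [1.891, 2.505, 0.006]
wrist_force: [15.2, 3.7, -1.1]
grip_width: 0.009
grasp_force: 47.3
```

```bash
python3 - <<'E'
from h import *
o=bot.get_obs(); print(o['time'],o['tcp_pos'],R.from_rotvec(o['orientation']).as_matrix().round(3),o['joints'].round(2),o['wrist_force'],o['wrist_torque'],o['grip_width'],o['grasp_force'])
E
```

```text
3.9333 [0.51480926 0.04617853 0.33162755] [[-0.274  0.962  0.005]
 [ 0.962  0.274  0.002]
 [ 0.     0.005 -1.   ]] [ 0.12  0.55 -0.48  1.53  0.27  1.13 -0.14] [15.21734682  3.73022245 -1.05512549] [ 0.69007999 -2.8698599   0.27446015] 0.009040456447863096 47.268054485321045
```

```bash
cat >> h.py <<'E'
S=np.array([.962,.274,0]);T=np.array([.274,-.962,0]);Z=np.array([0,0,1.]);C=np.array([.5145,.0457,.185])
def rows(a,b,n=5,r=.146):
    p=lambda f:r*(np.sin(f)*T+np.cos(f)*Z)
    a,b=np.radians([a,b]); out=[]
    for f in np.linspace(a,b,n+1)[1:]:
        out.append([round(float(x),3) for x in np.r_[(p(f)-p(a))/.12,(f-a)*S/np.pi]])
    return out
def log():
    o=bot.get_obs(); M=R.from_rotvec(o['orientation']).as_matrix(); z=M[:,2]; phi=np.degrees(np.arctan2(-z@T,-z@Z)); d=o['tcp_pos']-C
    pos=np.degrees(np.arctan2(d@T,d@Z)); tt=np.cos(np.radians(phi))*T-np.sin(np.radians(phi))*Z; F=o['wrist_force'];W=o['wrist_torque']
    print('t%.2f phi%.2f pos%.2f r%.4f Ft%.2f Fr%.2f Fs%.2f Ms%.3f Mz%.2f Mt%.2f dq%.2f grip%.1f'%(o['time'],phi,pos,np.hypot(d@T,d@Z),F@tt,-F@z,F@S,W@S,W@z,W@tt,abs(o['dq']).max(),o['grasp_force']),o['joints'].round(2))
    open('log.txt','a').write(' '.join(map(str,[o['time'],phi,pos,F@tt,-F@z,F@S,W@S,W@z,W@tt]))+'\n')
E
echo 'from h import *;log()' > l.py
python3 - <<'E'
from h import *
log()
for a in range(-75,75,15): print(a,rows(a,a+15))
E
```

```text
t3.93 phi0.02 pos-0.15 r0.1466 Ft0.58 Fr-1.13 Fs15.66 Ms-0.122 Mz-0.28 Mt2.95 dq0.00 grip47.3 [ 0.12  0.55 -0.48  1.53  0.27  1.13 -0.14]
-75 [[0.005, -0.017, 0.061, 0.016, 0.005, 0.0], [0.011, -0.038, 0.121, 0.032, 0.009, 0.0], [0.017, -0.061, 0.18, 0.048, 0.014, 0.0], [0.025, -0.088, 0.237, 0.064, 0.018, 0.0], [0.033, -0.117, 0.293, 0.08, 0.023, 0.0]]
-60 [[0.009, -0.032, 0.054, 0.016, 0.005, 0.0], [0.019, -0.067, 0.107, 0.032, 0.009, 0.0], [0.03, -0.104, 0.157, 0.048, 0.014, 0.0], [0.041, -0.144, 0.206, 0.064, 0.018, 0.0], [0.053, -0.186, 0.252, 0.08, 0.023, 0.0]]
-45 [[0.013, -0.044, 0.044, 0.016, 0.005, 0.0], [0.026, -0.091, 0.085, 0.032, 0.009, 0.0], [0.04, -0.14, 0.124, 0.048, 0.014, 0.0], [0.054, -0.19, 0.16, 0.064, 0.018, 0.0], [0.069, -0.242, 0.193, 0.08, 0.023, 0.0]]
-30 [[0.015, -0.054, 0.03, 0.016, 0.005, 0.0], [0.031, -0.109, 0.058, 0.032, 0.009, 0.0], [0.047, -0.166, 0.082, 0.048, 0.014, 0.0], [0.064, -0.224, 0.103, 0.064, 0.018, 0.0], [0.08, -0.282, 0.122, 0.08, 0.023, 0.0]]
-15 [[0.017, -0.06, 0.015, 0.016, 0.005, 0.0], [0.034, -0.12, 0.026, 0.032, 0.009, 0.0], [0.05
[... 531 characters left out ...]
-0.282, -0.122, 0.08, 0.023, 0.0]]
30 [[0.015, -0.052, -0.033, 0.016, 0.005, 0.0], [0.029, -0.103, -0.069, 0.032, 0.009, 0.0], [0.043, -0.151, -0.108, 0.048, 0.014, 0.0], [0.056, -0.198, -0.15, 0.064, 0.018, 0.0], [0.069, -0.242, -0.193, 0.08, 0.023, 0.0]]
45 [[0.012, -0.042, -0.046, 0.016, 0.005, 0.0], [0.023, -0.082, -0.095, 0.032, 0.009, 0.0], [0.034, -0.119, -0.145, 0.048, 0.014, 0.0], [0.044, -0.154, -0.198, 0.064, 0.018, 0.0], [0.053, -0.186, -0.252, 0.08, 0.023, 0.0]]
60 [[0.008, -0.029, -0.056, 0.016, 0.005, 0.0], [0.016, -0.056, -0.113, 0.032, 0.009, 0.0], [0.023, -0.079, -0.172, 0.048, 0.014, 0.0], [0.028, -0.1, -0.232, 0.064, 0.018, 0.0], [0.033, -0.117, -0.293, 0.08, 0.023, 0.0]]
```

Call:
{"op": "send_rows", "data": {"moves": [[0.016,0.004,0,0,0,0],[0.016,0.004,0,0,0,0],[0.016,0.004,0,0,0,0]]}}

```text
time: 4.18
tcp_pos: [0.5149, 0.0462, 0.3316]
orientation: [1.892, 2.507, 0.0]
wrist_force: [-3.5, -0.9, 9.0]
grip_width: 0.0091
grasp_force: 48.8
```

```bash
python3 l.py
```

```text
t4.18 phi-0.00 pos-0.15 r0.1466 Ft-0.07 Fr9.03 Fs-3.61 Ms0.162 Mz-0.21 Mt-0.84 dq0.00 grip48.8 [ 0.11  0.55 -0.48  1.53  0.27  1.13 -0.14]
```

Call:
{"op": "send_rows", "data": {"moves": [[0.017,-0.061,-0.002,0.016,0.005,0],[0.035,-0.122,-0.007,0.032,0.009,0],[0.052,-0.183,-0.015,0.048,0.014,0],[0.069,-0.243,-0.027,0.064,0.018,0],[0.086,-0.303,-0.041,0.08,0.023,0]]}}

```text
time: 4.6
tcp_pos: [0.5253, 0.0105, 0.3273]
orientation: [-1.758, -2.332, -0.236]
wrist_force: [-1.0, 7.4, 3.0]
grip_width: 0.009
grasp_force: 47.7
```

```bash
python3 l.py
```

```text
t4.60 phi15.22 pos14.51 r0.1470 Ft-7.92 Fr0.92 Fs1.05 Ms1.693 Mz-0.23 Mt-0.04 dq0.51 grip47.7 [ 0.36  0.64 -0.59  1.44  0.08  1.19  0.11]
```

Call:
{"op": "send_rows", "data": {"moves": [[0.017,-0.059,-0.018,0.016,0.005,0],[0.033,-0.117,-0.039,0.032,0.009,0],[0.049,-0.173,-0.064,0.048,0.014,0],[0.065,-0.228,-0.091,0.064,0.018,0],[0.08,-0.282,-0.122,0.08,0.023,0]]}}

```text
time: 5.02
tcp_pos: [0.5354, -0.0239, 0.3131]
orientation: [-1.619, -2.146, -0.438]
wrist_force: [0.8, 1.9, 16.4]
grip_width: 0.0088
grasp_force: 49.5
```

```bash
python3 l.py
```

```text
t5.02 phi30.17 pos29.56 r0.1473 Ft-9.61 Fr13.35 Fs1.30 Ms1.808 Mz-0.15 Mt-0.08 dq0.40 grip49.5 [ 0.53  0.78 -0.68  1.32 -0.06  1.31  0.28]
```

Call:
{"op": "send_rows", "data": {"moves": [[0.015,-0.052,-0.033,0.016,0.005,0],[0.029,-0.103,-0.069,0.032,0.009,0],[0.043,-0.151,-0.108,0.048,0.014,0],[0.056,-0.198,-0.15,0.064,0.018,0],[0.069,-0.242,-0.193,0.08,0.023,0]]}}

```text
time: 5.43
tcp_pos: [0.5441, -0.0538, 0.2899]
orientation: [-1.473, -1.951, -0.614]
wrist_force: [3.5, -4.7, 18.1]
grip_width: 0.0095
grasp_force: 50.0
```

```bash
python3 l.py
```

```text
t5.43 phi45.12 pos44.68 r0.1476 Ft-8.92 Fr16.62 Fs2.04 Ms1.451 Mz-0.22 Mt0.26 dq0.45 grip50.0 [ 0.64  0.95 -0.74  1.2  -0.15  1.44  0.39]
```

Call:
{"op": "send_rows", "data": {"moves": [[-0.016,0.044,0.043,-0.016,-0.005,0],[-0.026,0.088,0.085,-0.032,-0.009,0],[-0.04,0.139,0.124,-0.048,-0.014,0],[-0.054,0.19,0.16,-0.064,-0.018,0],[-0.069,0.242,0.193,-0.08,-0.023,0]]}}

```text
time: 5.85
tcp_pos: [0.5356, -0.0248, 0.3118]
orientation: [-1.625, -2.15, -0.432]
wrist_force: [6.6, 1.1, -7.5]
grip_width: 0.0093
grasp_force: 47.9
```

```bash
python3 l.py
```

```text
t5.85 phi29.72 pos30.14 r0.1466 Ft4.42 Fr-6.16 Fs6.64 Ms-1.969 Mz-0.25 Mt1.27 dq0.40 grip47.9 [ 0.53  0.78 -0.67  1.33 -0.05  1.3   0.28]
```

Call:
{"op": "send_rows", "data": {"moves": [[-0.015,0.054,0.03,-0.016,-0.005,0],[-0.031,0.109,0.058,-0.032,-0.009,0],[-0.047,0.166,0.082,-0.048,-0.014,0],[-0.064,0.224,0.103,-0.064,-0.018,0],[-0.08,0.282,0.122,-0.08,-0.023,0]]}}

```text
time: 6.27
tcp_pos: [0.5256, 0.0094, 0.3262]
orientation: [-1.764, -2.336, -0.229]
wrist_force: [5.6, 1.8, -17.2]
grip_width: 0.0089
grasp_force: 46.3
```

```bash
python3 l.py
```

```text
t6.27 phi14.78 pos15.05 r0.1463 Ft4.16 Fr-16.68 Fs5.88 Ms-1.469 Mz-0.26 Mt1.28 dq0.49 grip46.3 [ 0.35  0.63 -0.58  1.44  0.08  1.19  0.1 ]
```

Call:
{"op": "send_rows", "data": {"moves": [[-0.017,0.06,0.015,-0.016,-0.005,0],[-0.034,0.12,0.026,-0.032,-0.009,0],[-0.051,0.181,0.035,-0.048,-0.014,0],[-0.069,0.242,0.04,-0.064,-0.018,0],[-0.086,0.303,0.041,-0.08,-0.023,0]]}}

```text
time: 6.68
tcp_pos: [0.515, 0.0457, 0.3309]
orientation: [1.892, 2.505, -0.003]
wrist_force: [4.7, -1.5, -17.1]
grip_width: 0.0093
grasp_force: 46.2
```

```bash
python3 l.py
```

```text
t6.68 phi-0.19 pos0.04 r0.1459 Ft2.66 Fr-17.13 Fs4.11 Ms-0.957 Mz-0.23 Mt0.73 dq0.66 grip46.2 [ 0.11  0.55 -0.47  1.53  0.27  1.13 -0.14]
```

Call:
{"op": "send_rows", "data": {"moves": [[-0.017,0.061,-0.002,-0.016,-0.005,0],[-0.035,0.122,-0.007,-0.032,-0.009,0],[-0.052,0.183,-0.015,-0.048,-0.014,0],[-0.069,0.243,-0.027,-0.064,-0.018,0],[-0.086,0.303,-0.041,-0.08,-0.023,0]]}}

```text
time: 7.1
tcp_pos: [0.5045, 0.0818, 0.3257]
orientation: [1.761, 2.331, -0.236]
wrist_force: [5.2, -7.4, -23.8]
grip_width: 0.0092
grasp_force: 45.0
```

```bash
python3 l.py
```

```text
t7.10 phi-15.21 pos-14.91 r0.1456 Ft2.02 Fr-25.19 Fs3.01 Ms-0.524 Mz-0.15 Mt0.74 dq0.72 grip45.0 [-0.18  0.54 -0.35  1.59  0.48  1.15 -0.43]
```

Call:
{"op": "send_rows", "data": {"moves": [[-0.017,0.059,-0.018,-0.016,-0.005,0],[-0.033,0.117,-0.039,-0.032,-0.009,0],[-0.049,0.173,-0.064,-0.048,-0.014,0],[-0.065,0.228,-0.091,-0.064,-0.018,0],[-0.08,0.282,-0.122,-0.08,-0.023,0]]}}

```text
time: 7.52
tcp_pos: [0.4948, 0.1152, 0.3109]
orientation: [1.62, 2.144, -0.438]
wrist_force: [3.4, -14.2, -21.4]
grip_width: 0.0094
grasp_force: 45.0
```

```bash
python3 l.py
```

```text
t7.52 phi-30.24 pos-29.86 r0.1452 Ft1.85 Fr-25.82 Fs-0.60 Ms-0.084 Mz-0.19 Mt0.14 dq0.62 grip45.0 [-0.44  0.6  -0.25  1.63  0.67  1.24 -0.71]
```

Call:
{"op": "send_rows", "data": {"moves": [[-0.015,0.052,-0.033,-0.016,-0.005,0],[-0.029,0.103,-0.069,-0.032,-0.009,0],[-0.043,0.151,-0.108,-0.048,-0.014,0],[-0.056,0.198,-0.15,-0.064,-0.018,0],[-0.069,0.242,-0.193,-0.08,-0.023,0]]}}

```text
time: 7.93
tcp_pos: [0.4864, 0.1438, 0.2878]
orientation: [1.473, 1.948, -0.614]
wrist_force: [4.5, -21.3, -19.1]
grip_width: 0.0093
grasp_force: 44.4
```

```bash
python3 l.py
```

```text
t7.93 phi-45.27 pos-44.79 r0.1449 Ft1.77 Fr-28.87 Fs-1.47 Ms0.406 Mz-0.07 Mt-0.07 dq0.46 grip44.4 [-0.66  0.73 -0.16  1.63  0.79  1.37 -0.92]
```

Call:
{"op": "send_rows", "data": {"moves": [[0,0,0,0,0,0],[0,0,0,0,0,0],[0,0,0,0,0,0],[0,0,0,0,0,0],[0,0,0,0,0,0]], "hand": -1}}

```text
time: 8.35
tcp_pos: [0.487, 0.1448, 0.289]
orientation: [1.476, 1.952, -0.606]
wrist_force: [0.6, 0.5, -0.6]
grip_width: 0.0692
grasp_force: 0.0
```

Call:
{"op": "send_rows", "data": {"moves": [[-0.02,0.07,0.07,0,0,0],[-0.04,0.14,0.145,0,0,0],[-0.073,0.255,0.265,0,0,0],[-0.073,0.255,0.265,0,0,0],[-0.073,0.255,0.265,0,0,0]]}}

```text
time: 8.77
tcp_pos: [0.4781, 0.1759, 0.3205]
orientation: [1.475, 1.952, -0.606]
wrist_force: [-0.0, -0.5, -0.6]
grip_width: 0.0853
grasp_force: 0.0
```

```bash
cat > lf.py <<'E'
from h import *
from collections import defaultdict
def avg(n=5):
    A=[]
    for i in range(n):
        cams.read_camera('scene'); o=bot.get_obs(); A.append(np.r_[o['wrist_force'],o['wrist_torque']])
    M=R.from_rotvec(o['orientation']).as_matrix(); z=M[:,2]; phi=np.degrees(np.arctan2(-z@T,-z@Z))
    m=np.mean(A,0); f=np.radians(phi); tt=np.cos(f)*T-np.sin(f)*Z
    print('free phi%.2f'%phi,'F',m[:3].round(2),'Ft%.2f Fr%.2f Fs%.2f Ms%.3f'%(m[:3]@tt,-m[:3]@z,m[:3]@S,m[3:]@S),'sd',np.std(A,0).round(3), o['tcp_pos'].round(4),o['grip_width'].round(3))
avg()
E
python3 lf.py; python3 - <<'E'
from h import *
L=np.loadtxt('log.txt')
for a in (-45,-15,15): print(rows(a,a+30,5,.191))
E
```

```text
[[0.034, -0.119, 0.111, 0.032, 0.009, 0.0], [0.071, -0.249, 0.209, 0.064, 0.018, 0.0], [0.11, -0.388, 0.293, 0.096, 0.027, 0.0], [0.152, -0.534, 0.36, 0.128, 0.037, 0.0], [0.196, -0.686, 0.412, 0.16, 0.046, 0.0]]
[[0.045, -0.157, 0.035, 0.032, 0.009, 0.0], [0.09, -0.316, 0.052, 0.064, 0.018, 0.0], [0.136, -0.476, 0.052, 0.096, 0.027, 0.0], [0.181, -0.636, 0.035, 0.128, 0.037, 0.0], [0.226, -0.793, 0.0, 0.16, 0.046, 0.0]]
[[0.043, -0.152, -0.051, 0.032, 0.009, 0.0], [0.085, -0.299, -0.119, 0.064, 0.018, 0.0], [0.125, -0.438, -0.203, 0.096, 0.027, 0.0], [0.162, -0.567, -0.3, 0.128, 0.037, 0.0], [0.196, -0.686, -0.412, 0.16, 0.046, 0.0]]Traceback (most recent call last):
  File "lf.py", line 10, in <module>
    avg()
    ~~~^^
  File "lf.py", line 9, in avg
    print('free phi%.2f'%phi,'F',m[:3].round(2),'Ft%.2f Fr%.2f Fs%.2f Ms%.3f'%(m[:3]@tt,-m[:3]@z,m[:3]@S,m[3:]@S),'sd',np.std(A,0).round(3), o['tcp_pos'].round(4),o['grip_width'].round(3))
                                                                                                                                                                   ^^^^^^^^^^^^^^^^^^^^^
AttributeError: 'float' object has no attribute 'round'
```

```bash
sed -i "s/,o\['grip_width'\].round(3)//" lf.py; python3 lf.py
```

```text
free phi-44.96 F [-0.5  -0.11 -0.16] Ft-0.13 Fr-0.09 Fs-0.51 Ms0.776 sd [0.48  0.649 0.585 0.008 0.03  0.029] [0.478  0.1757 0.3201]
```

Call:
{"op": "send_rows", "data": {"moves": [[0.034,-0.119,0.111,0.032,0.009,0],[0.071,-0.249,0.209,0.064,0.018,0],[0.11,-0.388,0.293,0.096,0.027,0],[0.152,-0.534,0.36,0.128,0.037,0],[0.196,-0.686,0.412,0.16,0.046,0]]}}

```text
time: 9.68
tcp_pos: [0.5017, 0.0936, 0.3709]
orientation: [1.761, 2.333, -0.226]
wrist_force: [-0.3, 0.4, -0.5]
grip_width: 0.0854
grasp_force: 0.0
```

```bash
python3 l.py
```

```text
t9.68 phi-14.92 pos-14.94 r0.1924 Ft-0.54 Fr-0.37 Fs-0.16 Ms0.343 Mz-0.02 Mt0.06 dq1.37 grip0.0 [-0.21  0.49 -0.33  1.5   0.43  1.27 -0.38]
```

Call:
{"op": "send_rows", "data": {"moves": [[0.045,-0.157,0.035,0.032,0.009,0],[0.09,-0.316,0.052,0.064,0.018,0],[0.136,-0.476,0.052,0.096,0.027,0],[0.181,-0.636,0.035,0.128,0.037,0],[0.226,-0.793,0,0.16,0.046,0]]}}

```text
time: 10.1
tcp_pos: [0.5289, -0.0022, 0.3706]
orientation: [-1.762, -2.334, -0.236]
wrist_force: [0.6, 0.1, -1.1]
grip_width: 0.0854
grasp_force: 0.0
```

```bash
python3 l.py
```

```text
t10.10 phi15.06 pos15.09 r0.1923 Ft0.36 Fr-1.03 Fs0.60 Ms-0.228 Mz0.01 Mt0.01 dq1.16 grip0.0 [ 0.33  0.6  -0.5   1.33  0.01  1.32  0.17]
```

Call:
{"op": "send_rows", "data": {"moves": [[0.043,-0.152,-0.051,0.032,0.009,0],[0.085,-0.299,-0.119,0.064,0.018,0],[0.125,-0.438,-0.203,0.096,0.027,0],[0.162,-0.567,-0.3,0.128,0.037,0],[0.196,-0.686,-0.412,0.16,0.046,0]]}}

```text
time: 10.52
tcp_pos: [0.5522, -0.0852, 0.3198]
orientation: [-1.475, -1.951, -0.61]
wrist_force: [0.4, 1.3, 0.9]
grip_width: 0.0851
grasp_force: 0.0
```

```bash
python3 lf.py
```

```text
free phi44.74 F [-0.3  -1.12 -1.18] Ft1.54 Fr-0.14 Fs-0.60 Ms-0.844 sd [0.234 3.796 3.136 0.22  0.04  0.048] [ 0.552  -0.0829  0.3203]
```

```bash
cat > l2.py <<'E'
from h import *
import sys
C2=np.array([.5153,.0440,.1853]); dirn=float(sys.argv[1]); base=float(sys.argv[2])
def one():
    o=bot.get_obs(); z=R.from_rotvec(o['orientation']).as_matrix()[:,2]; phi=np.arctan2(-z@T,-z@Z)
    d=o['tcp_pos']-.198*z-C2; tau=S@(o['wrist_torque']+np.cross(d,o['wrist_force']))+1.10*np.sin(phi)
    e=o['tcp_pos']-C2; pos=np.degrees(np.arctan2(e@T,e@Z)); F=o['wrist_force']; tt=np.cos(phi)*T-np.sin(phi)*Z
    return np.r_[np.degrees(phi),pos,tau,F@tt,-F@z,F@S,o['wrist_torque']@S+1.1*np.sin(phi),np.hypot(e@T,e@Z)*1000]
a=one(); B=[]
for i in range(5): cams.read_camera('side'); B.append(one())
b=np.mean(B[1:],0)
for n,x in (('dyn',a),('sta',b)):
    print(n,'phi%.1f pos%.1f tau%.2f Ft%.1f Fr%.1f Fs%.1f Ms%.2f r%.1f'%tuple(x),'psi%.1f g%.2f'%(x[1]+base,x[2]+dirn*.52))
    open('log2.txt','a').write(n+' %g %g '%(dirn,base)+' '.join(map(str,x))+'\n')
E
echo
```

Call:
{"op": "send_rows", "data": {"moves": [[-0.02,0.06,-0.07,0,0,0],[-0.035,0.12,-0.135,0,0,0],[-0.05,0.18,-0.2,0,0,0],[-0.068,0.239,-0.265,0,0,0],[-0.068,0.239,-0.265,0,0,0]]}}

```text
time: 11.18
tcp_pos: [0.5433, -0.0526, 0.2888]
orientation: [-1.473, -1.958, -0.603]
wrist_force: [-0.0, -0.5, 0.5]
grip_width: 0.0854
grasp_force: 0.0
```

Call:
{"op": "send_rows", "data": {"moves": [[0,0,0,0,0,0],[0,0,0,0,0,0],[0,0,0,0,0,0],[0,0,0,0,0,0],[0,0,0,0,0,0]], "hand": 1, "grip_force": 40}}

```text
time: 11.6
tcp_pos: [0.5439, -0.0548, 0.2883]
orientation: [-1.476, -1.955, -0.605]
wrist_force: [0.2, -0.0, 0.0]
grip_width: 0.0258
grasp_force: 0.0
```

Call:
{"op": "send_rows", "data": {"moves": [[0,0,0,0,0,0],[0,0,0,0,0,0],[0,0,0,0,0,0],[0,0,0,0,0,0]]}}

```text
time: 11.93
tcp_pos: [0.5443, -0.0547, 0.2883]
orientation: [-1.476, -1.955, -0.606]
wrist_force: [5.3, -0.7, 2.2]
grip_width: 0.0093
grasp_force: 42.4
```

```bash
python3 l.py
```

```text
t11.93 phi44.75 pos45.41 r0.1472 Ft-0.10 Fr3.05 Fs4.90 Ms-0.830 Mz-0.22 Mt0.77 dq0.00 grip42.4 [ 0.6   0.93 -0.62  1.2  -0.22  1.45  0.45]
```

Call:
{"op": "send_rows", "data": {"moves": [[-0.013,0.044,0.044,-0.016,-0.005,0],[-0.026,0.091,0.085,-0.032,-0.009,0],[-0.04,0.14,0.124,-0.048,-0.014,0],[-0.054,0.19,0.16,-0.064,-0.018,0],[-0.069,0.242,0.193,-0.08,-0.023,0]]}}

```text
time: 12.35
tcp_pos: [0.5359, -0.0258, 0.3115]
orientation: [-1.625, -2.152, -0.429]
wrist_force: [5.2, 2.7, -8.7]
grip_width: 0.009
grasp_force: 40.8
```

```bash
python3 l2.py -1 -90.4
```

```text
dyn phi29.6 pos30.0 tau0.26 Ft3.2 Fr-8.2 Fs5.7 Ms-0.86 r145.7 psi-60.4 g-0.26
sta phi29.8 pos29.4 tau-0.71 Ft-5.3 Fr7.3 Fs1.8 Ms1.12 r145.7 psi-61.0 g-1.23
```

Call:
{"op": "send_rows", "data": {"moves": [[-0.015,0.054,0.03,-0.016,-0.005,0],[-0.031,0.109,0.058,-0.032,-0.009,0],[-0.047,0.166,0.082,-0.048,-0.014,0],[-0.064,0.224,0.103,-0.064,-0.018,0],[-0.08,0.282,0.122,-0.08,-0.023,0]]}}

```text
time: 13.02
tcp_pos: [0.5263, 0.0071, 0.3258]
orientation: [-1.767, -2.336, -0.226]
wrist_force: [2.1, -0.9, -5.8]
grip_width: 0.0089
grasp_force: 42.7
```

```bash
python3 l2.py -1 -90.4
```

```text
dyn phi14.7 pos15.3 tau0.33 Ft2.9 Fr-5.3 Fs1.8 Ms-0.66 r145.7 psi-75.1 g-0.19
sta phi14.9 pos14.7 tau-0.51 Ft-3.8 Fr11.2 Fs-2.3 Ms0.79 r145.7 psi-75.7 g-1.03
```

Call:
{"op": "send_rows", "data": {"moves": [[-0.017,0.06,0.015,-0.016,-0.005,0],[-0.034,0.12,0.026,-0.032,-0.009,0],[-0.051,0.181,0.035,-0.048,-0.014,0],[-0.069,0.242,0.04,-0.064,-0.018,0],[-0.086,0.303,0.041,-0.08,-0.023,0]]}}

```text
time: 13.68
tcp_pos: [0.5159, 0.0429, 0.3309]
orientation: [1.894, 2.502, -0.007]
wrist_force: [-3.8, -4.7, 8.5]
grip_width: 0.0093
grasp_force: 45.1
```

```bash
python3 l2.py -1 -90.4
```

```text
dyn phi-0.3 pos0.5 tau0.29 Ft3.6 Fr8.5 Fs-5.0 Ms-0.91 r145.6 psi-89.9 g-0.23
sta phi-0.1 pos-0.2 tau-0.33 Ft-1.7 Fr16.9 Fs-6.8 Ms0.26 r145.5 psi-90.6 g-0.85
```

Call:
{"op": "send_rows", "data": {"moves": [[-0.017,0.061,-0.002,-0.016,-0.005,0],[-0.035,0.122,-0.007,-0.032,-0.009,0],[-0.052,0.183,-0.015,-0.048,-0.014,0],[-0.069,0.243,-0.027,-0.064,-0.018,0],[-0.086,0.303,-0.041,-0.08,-0.023,0]]}}

```text
time: 14.35
tcp_pos: [0.5053, 0.0794, 0.3261]
orientation: [1.762, 2.328, -0.24]
wrist_force: [-7.1, -5.8, 9.4]
grip_width: 0.0093
grasp_force: 45.4
```

```bash
python3 l2.py -1 -90.4
```

```text
dyn phi-15.3 pos-14.6 tau0.68 Ft6.0 Fr8.1 Fs-8.4 Ms-1.37 r145.5 psi-105.0 g0.16
sta phi-15.2 pos-15.4 tau-0.44 Ft-2.1 Fr18.4 Fs-9.5 Ms0.28 r145.4 psi-105.8 g-0.96
```

Call:
{"op": "send_rows", "data": {"moves": [[-0.017,0.059,-0.018,-0.016,-0.005,0],[-0.033,0.117,-0.039,-0.032,-0.009,0],[-0.049,0.173,-0.064,-0.048,-0.014,0],[-0.065,0.228,-0.091,-0.064,-0.018,0],[-0.08,0.282,-0.122,-0.08,-0.023,0]]}}

```text
time: 15.02
tcp_pos: [0.4953, 0.1137, 0.3114]
orientation: [1.621, 2.142, -0.442]
wrist_force: [-11.8, -2.0, 14.3]
grip_width: 0.0092
grasp_force: 46.4
```

```bash
python3 l2.py -1 -90.4
```

```text
dyn phi-30.4 pos-29.9 tau0.59 Ft6.2 Fr13.0 Fs-11.9 Ms-1.51 r145.4 psi-120.3 g0.07
sta phi-30.2 pos-30.6 tau-0.25 Ft-0.9 Fr19.4 Fs-12.2 Ms0.03 r145.3 psi-121.0 g-0.77
```

Call:
{"op": "send_rows", "data": {"moves": [[-0.015,0.052,-0.033,-0.016,-0.005,0],[-0.029,0.103,-0.069,-0.032,-0.009,0],[-0.043,0.151,-0.108,-0.048,-0.014,0],[-0.056,0.198,-0.15,-0.064,-0.018,0],[-0.069,0.242,-0.193,-0.08,-0.023,0]]}}

```text
time: 15.68
tcp_pos: [0.4867, 0.1429, 0.288]
orientation: [1.473, 1.946, -0.618]
wrist_force: [-11.7, -0.3, 13.5]
grip_width: 0.0093
grasp_force: 46.2
```

```bash
python3 l2.py -1 -90.4
```

```text
dyn phi-45.4 pos-45.1 tau0.85 Ft7.6 Fr11.5 Fs-11.3 Ms-1.75 r145.4 psi-135.5 g0.33
sta phi-45.2 pos-45.8 tau-0.09 Ft0.4 Fr17.6 Fs-13.1 Ms-0.27 r145.3 psi-136.2 g-0.61
```

```bash
sed -i 's/range(5)/range(0)/; s/^b=.*/pass/; s/for n,x in (.*/for n,x in (("dyn",a),):/' l2.py; sed -i '3i S=np.array([.959,.283,0]);T=np.array([.283,-.959,0])' l2.py; cat l2.py | head -5
```

```text
from h import *
import sys
S=np.array([.959,.283,0]);T=np.array([.283,-.959,0])
C2=np.array([.5153,.0440,.1853]); dirn=float(sys.argv[1]); base=float(sys.argv[2])
def one():
```

Call:
{"op": "send_rows", "data": {"moves": [[-0.013,-0.004,0,0,0,0],[-0.013,-0.004,0,0,0,0]]}}

```text
time: 16.1
tcp_pos: [0.4865, 0.1434, 0.2873]
orientation: [1.473, 1.951, -0.611]
wrist_force: [1.5, 9.0, 6.0]
grip_width: 0.0093
grasp_force: 46.3
```

Call:
{"op": "send_rows", "data": {"moves": [[0.013,-0.044,0.044,0.016,0.005,0],[0.027,-0.091,0.085,0.032,0.009,0],[0.041,-0.14,0.124,0.048,0.014,0],[0.056,-0.19,0.16,0.064,0.018,0],[0.071,-0.242,0.193,0.08,0.023,0]]}}

```text
time: 16.52
tcp_pos: [0.495, 0.1143, 0.3107]
orientation: [1.623, 2.148, -0.433]
wrist_force: [4.8, 3.5, -6.6]
grip_width: 0.0096
grasp_force: 44.5
```

```bash
python3 l2.py 1 -90.4
```

```text
dyn phi-29.9 pos-30.3 tau-0.50 Ft-5.0 Fr-4.7 Fs5.6 Ms1.22 r145.2 psi-120.7 g0.02
```

Call:
{"op": "send_rows", "data": {"moves": [[0.016,-0.054,0.03,0.016,0.005,0],[0.032,-0.109,0.058,0.032,0.009,0],[0.049,-0.166,0.082,0.048,0.014,0],[0.066,-0.224,0.103,0.064,0.018,0],[0.083,-0.282,0.122,0.08,0.023,0]]}}

```text
time: 16.93
tcp_pos: [0.5049, 0.0803, 0.3254]
orientation: [1.764, 2.335, -0.231]
wrist_force: [4.6, 4.9, -10.0]
grip_width: 0.0089
grasp_force: 43.7
```

```bash
python3 l2.py 1 -90.4
```

```text
dyn phi-14.9 pos-15.1 tau-0.42 Ft-5.8 Fr-8.8 Fs5.8 Ms1.58 r145.1 psi-105.5 g0.10
```

Call:
{"op": "send_rows", "data": {"moves": [[0.018,-0.06,0.015,0.016,0.005,0],[0.035,-0.12,0.026,0.032,0.009,0],[0.053,-0.181,0.035,0.048,0.014,0],[0.071,-0.242,0.04,0.064,0.018,0],[0.089,-0.303,0.041,0.08,0.023,0]]}}

```text
time: 17.35
tcp_pos: [0.5155, 0.0439, 0.3303]
orientation: [-1.892, -2.505, -0.002]
wrist_force: [4.4, 8.3, -9.0]
grip_width: 0.0091
grasp_force: 43.6
```

```bash
python3 l2.py 1 -90.4
```

```text
dyn phi0.2 pos0.1 tau-0.65 Ft-6.7 Fr-9.0 Fs6.6 Ms1.66 r145.0 psi-90.3 g-0.13
```

Call:
{"op": "send_rows", "data": {"moves": [[0.018,-0.061,-0.002,0.016,0.005,0],[0.036,-0.122,-0.007,0.032,0.009,0],[0.054,-0.183,-0.015,0.048,0.014,0],[0.071,-0.243,-0.027,0.064,0.018,0],[0.089,-0.303,-0.041,0.08,0.023,0]]}}

```text
time: 17.77
tcp_pos: [0.526, 0.0077, 0.3252]
orientation: [-1.76, -2.33, -0.234]
wrist_force: [5.4, 13.8, -18.4]
grip_width: 0.0089
grasp_force: 41.8
```

```bash
python3 l2.py 1 -90.4
```

```text
dyn phi15.2 pos15.2 tau-0.55 Ft-6.5 Fr-20.9 Fs9.1 Ms1.69 r144.9 psi-75.2 g-0.03
```

Call:
{"op": "send_rows", "data": {"moves": [[0.018,-0.059,-0.018,0.016,0.005,0],[0.034,-0.117,-0.039,0.032,0.009,0],[0.051,-0.173,-0.064,0.048,0.014,0],[0.067,-0.228,-0.091,0.064,0.018,0],[0.083,-0.282,-0.122,0.08,0.023,0]]}}

```text
time: 18.18
tcp_pos: [0.5359, -0.026, 0.3105]
orientation: [-1.618, -2.144, -0.436]
wrist_force: [5.1, 19.7, -16.3]
grip_width: 0.0093
grasp_force: 41.6
```

```bash
python3 l2.py 1 -90.4
```

```text
dyn phi30.3 pos30.2 tau-0.68 Ft-6.9 Fr-22.9 Fs10.5 Ms1.68 r144.9 psi-60.2 g-0.16
```

Call:
{"op": "send_rows", "data": {"moves": [[0.015,-0.052,-0.033,0.016,0.005,0],[0.03,-0.103,-0.069,0.032,0.009,0],[0.044,-0.151,-0.108,0.048,0.014,0],[0.058,-0.198,-0.15,0.064,0.018,0],[0.071,-0.242,-0.193,0.08,0.023,0]]}}

```text
time: 18.6
tcp_pos: [0.5442, -0.0546, 0.2874]
orientation: [-1.469, -1.948, -0.612]
wrist_force: [4.2, 26.7, -14.3]
grip_width: 0.0094
grasp_force: 40.7
```

```bash
python3 l2.py 1 -90.4
```

```text
dyn phi45.3 pos45.2 tau-0.85 Ft-7.0 Fr-27.5 Fs11.6 Ms1.57 r144.8 psi-45.2 g-0.33
```

```bash
cat > fit.py <<'E'
from h import *
from scipy.optimize import least_squares
D=[] # dirn,psi,phi,Ft,Fr,Ms',r,eT0,grip
L=np.loadtxt('log.txt')
for x in L:
    t=x[0]
    if 4.5<t<8: D.append([1 if t<5.5 else -1,x[2]-.8*np.cos(np.radians(x[1])),x[1],x[3],x[4],x[6]+1.1*np.sin(np.radians(x[1])),.1465,.0019,0])
for l in open('log2.txt'):
    w=l.split()
    if w[0]=='dyn':
        v=list(map(float,w[1:])); D.append([v[0],v[1]+v[3],v[2],v[5],v[6],v[8],v[9]/1000,0,1])
D=np.array(D); d,psi,phi,Ft,Fr,Ms,r,e0,G=D.T; ph=np.radians(phi)
FT=Ft*np.cos(ph)+Fr*np.sin(ph);FZ=-Ft*np.sin(ph)+Fr*np.cos(ph)
r=np.where(G==0,.1455,r)
def g1(p): return Ms+(r+p[2])*Ft-(p[3]*FT-p[4]*FZ)+d*.52
def res(p,m=slice(None)):
    g=g1(p); q=(g-p[0]*np.sin(np.radians(psi)-p[1]))[m]/.2
    return np.r_[q,(p[0]-.39)/.04,(p[2]-.198)/.01,p[3]/.003,p[4]/.003]
for nm,m in (('all',slice(None)),('g2',G==1),('g1',G==0)):
    s=least_squares(res,[.39,np.radians(-97+180),.198,0,0],args=(m,)); p=s.x; cov=np.linalg.inv(s.jac.T@s.jac)
    a=(np.degrees(p[1])+180)%360-180
    print(nm,'A%.3f down psi %.1f (other %.1f) sd%.1f'%(p[0],a+180 if a<0 else a-180,a,np.degrees(cov[1,1]**.5)),p[2:].round(4),'rms',(s.fun[:-4]*.2).std().round(3))
    if nm=='all':
        for i in np.argsort(psi): print(int(d[i]),psi[i].round(1),'g%.2f fit%.2f mp%.2f'%(g1(p)[i],p[0]*np.sin(np.radians(psi[i])-p[1]),Ms[i]+.198*Ft[i]))
E
python3 fit.py
```

```text
all A0.404 down psi -97.8 (other 82.2) sd8.6 [ 0.1987 -0.0012 -0.0006] rms 0.106
-1 -135.5 g0.33 fit0.25 mp-0.25
1 -120.7 g0.02 fit0.16 mp0.23
-1 -120.3 g0.08 fit0.16 mp-0.29
1 -105.5 g0.11 fit0.05 mp0.43
-1 -105.0 g0.17 fit0.05 mp-0.18
1 -90.3 g-0.13 fit-0.05 mp0.33
-1 -89.9 g-0.21 fit-0.06 mp-0.21
1 -75.2 g-0.03 fit-0.15 mp0.40
-1 -75.1 g-0.19 fit-0.16 mp-0.10
-1 -60.4 g-0.26 fit-0.25 mp-0.22
1 -60.2 g-0.17 fit-0.25 mp0.32
-1 -45.4 g-0.25 fit-0.32 mp-0.03
1 -45.2 g-0.34 fit-0.32 mp0.18
-1 -30.5 g-0.49 fit-0.37 mp-0.27
-1 -15.7 g-0.61 fit-0.40 mp-0.41
-1 -0.8 g-0.55 fit-0.40 mp-0.43
1 13.7 g-0.23 fit-0.38 mp0.41
-1 14.3 g-0.27 fit-0.37 mp-0.36
1 28.9 g-0.44 fit-0.32 mp0.46
-1 29.4 g-0.42 fit-0.32 mp-0.55
1 44.1 g-0.33 fit-0.25 mp0.46
g2 A0.390 down psi -99.0 (other 81.0) sd9.8 [ 0.1978 -0.0005  0.0003] rms 0.091
g1 A0.404 down psi -93.3 (other 86.7) sd22.9 [ 0.1988 -0.0009 -0.0011] rms 0.119
```

Call:
{"op": "send_rows", "data": {"moves": [[0.006,0.014,-0.012,0,0,0],[0.006,0.014,-0.012,0,0,0]]}}

```text
time: 18.77
tcp_pos: [0.5448, -0.056, 0.2855]
orientation: [-1.477, -1.949, -0.608]
wrist_force: [-4.8, -7.9, 7.9]
grip_width: 0.0091
grasp_force: 46.9
```

Call:
{"op": "send_rows", "data": {"moves": [[-0.013,0.044,0.044,-0.016,-0.005,0],[-0.027,0.091,0.085,-0.032,-0.009,0],[-0.041,0.14,0.124,-0.048,-0.014,0],[-0.056,0.19,0.16,-0.064,-0.018,0],[-0.071,0.242,0.193,-0.08,-0.023,0]]}}

```text
time: 19.18
tcp_pos: [0.5363, -0.027, 0.3094]
orientation: [-1.627, -2.148, -0.428]
wrist_force: [-2.2, -8.1, 3.4]
grip_width: 0.0092
grasp_force: 46.3
```

```bash
python3 l2.py -1 -90.4
```

```text
dyn phi29.7 pos30.8 tau0.39 Ft4.6 Fr6.5 Fs-4.4 Ms-1.15 r144.5 psi-59.6 g-0.13
```

Call:
{"op": "send_rows", "data": {"moves": [[-0.016,0.054,0.03,-0.016,-0.005,0],[-0.032,0.109,0.058,-0.032,-0.009,0],[-0.049,0.166,0.082,-0.048,-0.014,0],[-0.066,0.224,0.103,-0.064,-0.018,0],[-0.083,0.282,0.122,-0.08,-0.023,0]]}}

```text
time: 19.6
tcp_pos: [0.5265, 0.0067, 0.3246]
orientation: [-1.768, -2.334, -0.224]
wrist_force: [-5.2, -9.1, 7.1]
grip_width: 0.0093
grasp_force: 46.8
```

```bash
python3 l2.py -1 -90.4
```

```text
dyn phi14.6 pos15.6 tau0.19 Ft5.2 Fr8.7 Fs-7.5 Ms-1.57 r144.6 psi-74.8 g-0.33
```

Call:
{"op": "send_rows", "data": {"moves": [[-0.018,0.06,0.015,-0.016,-0.005,0],[-0.035,0.12,0.026,-0.032,-0.009,0],[-0.053,0.181,0.035,-0.048,-0.014,0]]}}

```text
time: 19.85
tcp_pos: [0.5201, 0.0286, 0.329]
orientation: [-1.848, -2.44, -0.089]
wrist_force: [-6.0, -9.3, 10.7]
grip_width: 0.0094
grasp_force: 47.4
```

```bash
python3 l2.py -1 -90.4
```

```text
dyn phi5.6 pos6.4 tau0.38 Ft6.2 Fr11.4 Fs-8.4 Ms-1.71 r144.6 psi-84.0 g-0.14
```

Call:
{"op": "send_rows", "data": {"moves": [[-0.018,0.061,0.005,-0.016,-0.005,0],[-0.036,0.122,0.006,-0.032,-0.009,0]]}}

```text
time: 20.02
tcp_pos: [0.5158, 0.0435, 0.3299]
orientation: [1.894, 2.501, -0.008]
wrist_force: [-8.5, -7.2, 8.0]
grip_width: 0.0092
grasp_force: 46.7
```

```bash
python3 l2.py -1 -90.4
```

```text
dyn phi-0.4 pos0.2 tau0.25 Ft4.5 Fr8.0 Fs-10.2 Ms-1.29 r144.6 psi-90.2 g-0.27
```

Call:
{"op": "send_rows", "data": {"moves": [[-0.018,0.061,-0.002,-0.016,-0.005,0],[-0.036,0.122,-0.007,-0.032,-0.009,0],[-0.054,0.183,-0.015,-0.048,-0.014,0]]}}

```text
time: 20.27
tcp_pos: [0.5093, 0.0657, 0.3282]
orientation: [1.816, 2.398, -0.15]
wrist_force: [-7.6, -7.5, 16.0]
grip_width: 0.0094
grasp_force: 47.9
```

```bash
python3 l2.py -1 -90.4
```

```text
dyn phi-9.4 pos-9.0 tau0.62 Ft7.6 Fr15.0 Fs-9.4 Ms-1.97 r144.7 psi-99.4 g0.10
```

Call:
{"op": "send_rows", "data": {"moves": [[-0.018,0.06,-0.012,-0.016,-0.005,0],[-0.035,0.12,-0.026,-0.032,-0.009,0]]}}

```text
time: 20.43
tcp_pos: [0.505, 0.0804, 0.3249]
orientation: [1.762, 2.327, -0.24]
wrist_force: [-9.5, -5.6, 11.4]
grip_width: 0.009
grasp_force: 47.2
```

```bash
python3 l2.py -1 -90.4
```

```text
dyn phi-15.4 pos-15.2 tau0.26 Ft5.6 Fr10.2 Fs-10.7 Ms-1.64 r144.6 psi-105.6 g-0.26
```

Call:
{"op": "send_rows", "data": {"moves": [[-0.018,0.059,-0.018,-0.016,-0.005,0],[-0.034,0.117,-0.039,-0.032,-0.009,0],[-0.051,0.173,-0.064,-0.048,-0.014,0],[-0.067,0.228,-0.091,-0.064,-0.018,0],[-0.083,0.282,-0.122,-0.08,-0.023,0]]}}

```text
time: 20.85
tcp_pos: [0.495, 0.1146, 0.31]
orientation: [1.621, 2.141, -0.442]
wrist_force: [-7.3, -4.3, 11.9]
grip_width: 0.0094
grasp_force: 47.1
```

```bash
python3 l2.py -1 -90.4
```

```text
dyn phi-30.4 pos-30.5 tau0.56 Ft7.8 Fr9.1 Fs-8.2 Ms-2.12 r144.8 psi-120.9 g0.04
```

Call:
{"op": "send_rows", "data": {"moves": [[-0.015,0.052,-0.033,-0.016,-0.005,0],[-0.03,0.103,-0.069,-0.032,-0.009,0],[-0.044,0.151,-0.108,-0.048,-0.014,0],[-0.058,0.198,-0.15,-0.064,-0.018,0],[-0.071,0.242,-0.193,-0.08,-0.023,0]]}}

```text
time: 21.27
tcp_pos: [0.4865, 0.1436, 0.2865]
orientation: [1.472, 1.945, -0.618]
wrist_force: [-2.8, -6.0, 6.3]
grip_width: 0.0088
grasp_force: 45.8
```

```bash
python3 l2.py -1 -90.4; python3 fit.py | grep A
```

```text
dyn phi-45.4 pos-45.7 tau0.59 Ft7.9 Fr0.9 Fs-4.4 Ms-2.12 r144.9 psi-136.1 g0.07
all A0.402 down psi -102.0 (other 78.0) sd7.0 [ 2.003e-01 -1.300e-03 -1.000e-04] rms 0.122
g2 A0.384 down psi -104.1 (other 75.9) sd8.0 [ 0.1996 -0.0006  0.0006] rms 0.118
g1 A0.404 down psi -93.3 (other 86.7) sd22.9 [ 0.1988 -0.0009 -0.0011] rms 0.119
```

```bash
sed -i 's/^S=.*C=/S=np.array([.959,.283,0]);T=np.array([.283,-.959,0]);Z=np.array([0,0,1.]);C=/' h.py; echo 'python3 l2.py $1 -90.4' > m; python3 - <<'E'
from h import *
for a in range(-45,33,6): print(a,[x[:5] for x in rows(a,a+6,2)])
E
```

```text
-45 [[0.013, -0.044, 0.044, 0.016, 0.005], [0.027, -0.091, 0.085, 0.032, 0.009]]
-39 [[0.014, -0.048, 0.039, 0.016, 0.005], [0.029, -0.099, 0.075, 0.032, 0.009]]
-33 [[0.015, -0.052, 0.033, 0.016, 0.005], [0.031, -0.106, 0.064, 0.032, 0.009]]
-27 [[0.016, -0.055, 0.027, 0.016, 0.005], [0.033, -0.112, 0.052, 0.032, 0.009]]
-21 [[0.017, -0.058, 0.021, 0.016, 0.005], [0.034, -0.116, 0.039, 0.032, 0.009]]
-15 [[0.018, -0.059, 0.015, 0.016, 0.005], [0.035, -0.119, 0.026, 0.032, 0.009]]
-9 [[0.018, -0.061, 0.008, 0.016, 0.005], [0.036, -0.121, 0.013, 0.032, 0.009]]
-3 [[0.018, -0.061, 0.002, 0.016, 0.005], [0.036, -0.122, 0.0, 0.032, 0.009]]
3 [[0.018, -0.061, -0.005, 0.016, 0.005], [0.036, -0.121, -0.013, 0.032, 0.009]]
9 [[0.018, -0.06, -0.012, 0.016, 0.005], [0.035, -0.119, -0.026, 0.032, 0.009]]
15 [[0.017, -0.059, -0.018, 0.016, 0.005], [0.034, -0.116, -0.039, 0.032, 0.009]]
21 [[0.017, -0.056, -0.024, 0.016, 0.005], [0.033, -0.112, -0.052, 0.032, 0.009]]
27 [[0.016, -0.054, -0.03, 0.016, 0.005], [0.031, -0.106, -0.064, 0.032, 0.009]]
```

Call:
{"op": "send_rows", "data": {"moves": [[0.013,-0.044,0.044,0.016,0.005,0],[0.027,-0.091,0.085,0.032,0.009,0]]}}

```text
time: 21.43
tcp_pos: [0.489, 0.1352, 0.2948]
orientation: [1.531, 2.034, -0.548]
wrist_force: [-9.9, 4.8, 2.3]
grip_width: 0.0094
grasp_force: 46.4
```

Call:
{"op": "send_rows", "data": {"moves": [[0.014,-0.048,0.039,0.016,0.005,0],[0.029,-0.099,0.075,0.032,0.009,0]]}}

```text
time: 21.6
tcp_pos: [0.4927, 0.1223, 0.305]
orientation: [1.594, 2.11, -0.473]
wrist_force: [-9.3, 4.1, 2.8]
grip_width: 0.0092
grasp_force: 46.5
```

```bash
sh m 1
```

```text
dyn phi-32.9 pos-34.2 tau0.04 Ft-4.0 Fr5.9 Fs-7.8 Ms1.40 r144.8 psi-124.6 g0.56
```

Call:
{"op": "send_rows", "data": {"moves": [[0.015,-0.052,0.033,0.016,0.005,0],[0.031,-0.106,0.064,0.032,0.009,0]]}}

```text
time: 21.77
tcp_pos: [0.4965, 0.1095, 0.313]
orientation: [1.652, 2.186, -0.396]
wrist_force: [-10.9, 4.7, 3.6]
grip_width: 0.0093
grasp_force: 46.6
```

```bash
sh m 1
```

```text
dyn phi-26.9 pos-28.1 tau-0.14 Ft-5.1 Fr6.6 Fs-9.1 Ms1.60 r144.7 psi-118.5 g0.38
```

Call:
{"op": "send_rows", "data": {"moves": [[0.016,-0.055,0.027,0.016,0.005,0],[0.033,-0.112,0.052,0.032,0.009,0]]}}

```text
time: 21.93
tcp_pos: [0.5004, 0.096, 0.3195]
orientation: [1.709, 2.26, -0.316]
wrist_force: [-11.3, 5.5, 5.9]
grip_width: 0.0091
grasp_force: 46.9
```

```bash
sh m 1
```

```text
dyn phi-20.9 pos-21.9 tau-0.36 Ft-5.9 Fr8.5 Fs-9.3 Ms1.62 r144.7 psi-112.3 g0.16
```

Call:
{"op": "send_rows", "data": {"moves": [[0.017,-0.058,0.021,0.016,0.005,0],[0.034,-0.116,0.039,0.032,0.009,0]]}}

```text
time: 22.1
tcp_pos: [0.5045, 0.0821, 0.3243]
orientation: [1.764, 2.333, -0.23]
wrist_force: [-9.7, 4.2, 3.6]
grip_width: 0.0089
grasp_force: 46.4
```

```bash
sh m 1
```

```text
dyn phi-14.9 pos-15.9 tau-0.35 Ft-5.6 Fr5.2 Fs-8.1 Ms1.56 r144.6 psi-106.3 g0.17
```

Call:
{"op": "send_rows", "data": {"moves": [[0.018,-0.059,0.015,0.016,0.005,0],[0.035,-0.119,0.026,0.032,0.009,0]]}}

```text
time: 22.27
tcp_pos: [0.5087, 0.0676, 0.3277]
orientation: [1.818, 2.403, -0.141]
wrist_force: [-12.7, 5.3, 12.5]
grip_width: 0.0091
grasp_force: 47.9
```

```bash
sh m 1
```

```text
dyn phi-8.9 pos-9.8 tau-0.54 Ft-6.7 Fr13.7 Fs-10.7 Ms1.71 r144.5 psi-100.2 g-0.02
```

Call:
{"op": "send_rows", "data": {"moves": [[0.018,-0.061,0.008,0.016,0.005,0],[0.036,-0.121,0.013,0.032,0.009,0]]}}

```text
time: 22.43
tcp_pos: [0.513, 0.053, 0.3295]
orientation: [1.87, 2.472, -0.046]
wrist_force: [-13.3, 3.6, 14.2]
grip_width: 0.0097
grasp_force: 48.0
```

```bash
sh m 1
```

```text
dyn phi-2.9 pos-3.7 tau-0.24 Ft-6.5 Fr14.6 Fs-11.7 Ms1.97 r144.5 psi-94.1 g0.28
```

Call:
{"op": "send_rows", "data": {"moves": [[0.018,-0.061,0.002,0.016,0.005,0],[0.036,-0.122,0,0.032,0.009,0]]}}

```text
time: 22.6
tcp_pos: [0.5173, 0.0382, 0.3295]
orientation: [-1.87, -2.471, -0.052]
wrist_force: [-13.4, 2.2, 15.1]
grip_width: 0.0092
grasp_force: 48.2
```

```bash
sh m 1
```

```text
dyn phi3.1 pos2.4 tau-0.55 Ft-6.7 Fr14.8 Fs-12.2 Ms1.73 r144.4 psi-88.0 g-0.03
```

Call:
{"op": "send_rows", "data": {"moves": [[0.018,-0.061,-0.005,0.016,0.005,0],[0.036,-0.121,-0.013,0.032,0.009,0]]}}

```text
time: 22.77
tcp_pos: [0.5217, 0.0233, 0.328]
orientation: [-1.819, -2.402, -0.146]
wrist_force: [-11.6, 1.8, 13.4]
grip_width: 0.0091
grasp_force: 47.8
```

```bash
sh m 1
```

```text
dyn phi9.0 pos8.6 tau-0.46 Ft-7.1 Fr12.5 Fs-10.6 Ms1.95 r144.3 psi-81.8 g0.06
```

Call:
{"op": "send_rows", "data": {"moves": [[0.018,-0.06,-0.012,0.016,0.005,0],[0.035,-0.119,-0.026,0.032,0.009,0]]}}

```text
time: 22.93
tcp_pos: [0.5258, 0.0089, 0.3249]
orientation: [-1.765, -2.331, -0.236]
wrist_force: [-10.5, 2.7, 10.9]
grip_width: 0.009
grasp_force: 47.4
```

```bash
sh m 1
```

```text
dyn phi15.1 pos14.7 tau-0.63 Ft-8.2 Fr9.1 Fs-9.4 Ms2.16 r144.3 psi-75.7 g-0.11
```

Call:
{"op": "send_rows", "data": {"moves": [[0.017,-0.059,-0.018,0.016,0.005,0],[0.034,-0.116,-0.039,0.032,0.009,0]]}}

```text
time: 23.1
tcp_pos: [0.5299, -0.0051, 0.3201]
orientation: [-1.71, -2.258, -0.321]
wrist_force: [-9.6, 1.2, 10.1]
grip_width: 0.0093
grasp_force: 47.3
```

```bash
sh m 1
```

```text
dyn phi21.0 pos20.8 tau-0.63 Ft-7.3 Fr8.1 Fs-8.9 Ms1.85 r144.2 psi-69.6 g-0.11
```

Call:
{"op": "send_rows", "data": {"moves": [[0.017,-0.056,-0.024,0.016,0.005,0],[0.033,-0.112,-0.052,0.032,0.009,0]]}}

```text
time: 23.27
tcp_pos: [0.5339, -0.0187, 0.3138]
orientation: [-1.654, -2.183, -0.401]
wrist_force: [-7.4, 1.3, 9.1]
grip_width: 0.0091
grasp_force: 47.1
```

```bash
sh m 1
```

```text
dyn phi27.0 pos27.0 tau-0.31 Ft-7.1 Fr6.6 Fs-6.7 Ms2.11 r144.2 psi-63.4 g0.21
```

Call:
{"op": "send_rows", "data": {"moves": [[0.016,-0.054,-0.03,0.016,0.005,0],[0.031,-0.106,-0.064,0.032,0.009,0]]}}

```text
time: 23.43
tcp_pos: [0.5376, -0.0315, 0.3061]
orientation: [-1.597, -2.107, -0.477]
wrist_force: [-7.0, 1.4, 11.4]
grip_width: 0.0093
grasp_force: 47.1
```

```bash
sh m 1; python3 fit.py | grep A
```

```text
dyn phi33.0 pos33.1 tau-0.73 Ft-9.1 Fr7.8 Fs-6.3 Ms2.37 r144.1 psi-57.3 g-0.21
all A0.402 down psi -95.4 (other 84.6) sd5.4 [ 0.205  -0.0014 -0.0008] rms 0.14
g2 A0.389 down psi -96.1 (other 83.9) sd6.2 [ 0.2063 -0.0007 -0.0008] rms 0.142
g1 A0.404 down psi -93.3 (other 86.7) sd22.9 [ 0.1988 -0.0009 -0.0011] rms 0.119
```

Call:
{"op": "send_rows", "data": {"moves": [[-0.015,0.052,0.034,-0.016,-0.005,0],[-0.031,0.106,0.064,-0.032,-0.009,0]]}}

```text
time: 23.6
tcp_pos: [0.5347, -0.0212, 0.3119]
orientation: [-1.663, -2.183, -0.397]
wrist_force: [-2.1, -3.5, -1.9]
grip_width: 0.0094
grasp_force: 47.6
```

Call:
{"op": "send_rows", "data": {"moves": [[-0.016,0.056,0.028,-0.016,-0.005,0],[-0.033,0.112,0.052,-0.032,-0.009,0]]}}

```text
time: 23.77
tcp_pos: [0.5304, -0.0065, 0.3191]
orientation: [-1.717, -2.262, -0.315]
wrist_force: [-1.0, -5.2, -5.0]
grip_width: 0.0093
grasp_force: 46.7
```

```bash
sh m -1
```

```text
dyn phi20.6 pos21.5 tau0.48 Ft6.1 Fr-3.0 Fs-2.4 Ms-1.63 r143.8 psi-68.9 g-0.04
```

Call:
{"op": "send_rows", "data": {"moves": [[-0.017,0.057,0.021,-0.016,-0.005,0],[-0.034,0.116,0.039,-0.032,-0.009,0]]}}

```text
time: 23.93
tcp_pos: [0.5263, 0.0075, 0.324]
orientation: [-1.772, -2.335, -0.229]
wrist_force: [-2.5, -7.4, -2.5]
grip_width: 0.0095
grasp_force: 47.0
```

```bash
sh m -1
```

```text
dyn phi14.6 pos15.4 tau0.51 Ft6.9 Fr-0.8 Fs-4.5 Ms-1.83 r143.8 psi-75.0 g-0.01
```

Call:
{"op": "send_rows", "data": {"moves": [[-0.017,0.059,0.014,-0.016,-0.005,0],[-0.035,0.119,0.026,-0.032,-0.009,0]]}}

```text
time: 24.1
tcp_pos: [0.5221, 0.0219, 0.3272]
orientation: [-1.826, -2.406, -0.139]
wrist_force: [-2.8, -6.0, -1.4]
grip_width: 0.0092
grasp_force: 47.1
```

```bash
sh m -1
```

```text
dyn phi8.6 pos9.3 tau0.30 Ft5.2 Fr-0.6 Fs-4.4 Ms-1.46 r143.8 psi-81.1 g-0.22
```

Call:
{"op": "send_rows", "data": {"moves": [[-0.018,0.06,0.008,-0.016,-0.005,0],[-0.036,0.121,0.013,-0.032,-0.009,0]]}}

```text
time: 24.27
tcp_pos: [0.5178, 0.0364, 0.3289]
orientation: [-1.877, -2.475, -0.044]
wrist_force: [-3.4, -7.6, 1.3]
grip_width: 0.0092
grasp_force: 47.4
```

```bash
sh m -1
```

```text
dyn phi2.6 pos3.2 tau0.38 Ft6.3 Fr1.6 Fs-5.4 Ms-1.76 r143.8 psi-87.2 g-0.14
```

Call:
{"op": "send_rows", "data": {"moves": [[-0.018,0.061,0.002,-0.016,-0.005,0],[-0.036,0.122,0,-0.032,-0.009,0]]}}

```text
time: 24.43
tcp_pos: [0.5135, 0.0512, 0.329]
orientation: [1.869, 2.464, -0.054]
wrist_force: [-4.7, -6.7, 2.2]
grip_width: 0.0096
grasp_force: 47.5
```

```bash
sh m -1
```

```text
dyn phi-3.4 pos-3.0 tau0.10 Ft5.3 Fr1.9 Fs-6.4 Ms-1.70 r143.9 psi-93.4 g-0.42
```

Call:
{"op": "send_rows", "data": {"moves": [[-0.018,0.06,-0.005,-0.016,-0.005,0],[-0.036,0.121,-0.013,-0.032,-0.009,0]]}}

```text
time: 24.6
tcp_pos: [0.5092, 0.0658, 0.3274]
orientation: [1.816, 2.396, -0.149]
wrist_force: [-2.0, -8.6, 2.0]
grip_width: 0.0093
grasp_force: 47.2
```

```bash
sh m -1
```

```text
dyn phi-9.4 pos-9.0 tau0.79 Ft7.9 Fr0.7 Fs-4.4 Ms-1.92 r143.9 psi-99.4 g0.27
```

Call:
{"op": "send_rows", "data": {"moves": [[-0.018,0.06,-0.011,-0.016,-0.005,0],[-0.035,0.119,-0.026,-0.032,-0.009,0]]}}

```text
time: 24.77
tcp_pos: [0.5051, 0.0801, 0.3243]
orientation: [1.762, 2.325, -0.238]
wrist_force: [-3.3, -8.2, 2.9]
grip_width: 0.0091
grasp_force: 47.2
```

```bash
sh m -1
```

```text
dyn phi-15.4 pos-15.1 tau0.39 Ft7.5 Fr1.0 Fs-5.5 Ms-2.16 r143.9 psi-105.5 g-0.13
```

Call:
{"op": "send_rows", "data": {"moves": [[-0.017,0.058,-0.018,-0.016,-0.005,0],[-0.034,0.116,-0.039,-0.032,-0.009,0]]}}

```text
time: 24.93
tcp_pos: [0.501, 0.094, 0.3195]
orientation: [1.707, 2.252, -0.323]
wrist_force: [-2.8, -8.4, -0.3]
grip_width: 0.0091
grasp_force: 46.7
```

```bash
sh m -1
```

```text
dyn phi-21.5 pos-21.2 tau0.37 Ft6.6 Fr-3.0 Fs-5.1 Ms-1.89 r144.0 psi-111.6 g-0.15
```

Call:
{"op": "send_rows", "data": {"moves": [[-0.017,0.057,-0.025,-0.016,-0.005,0],[-0.033,0.112,-0.052,-0.032,-0.009,0]]}}

```text
time: 25.1
tcp_pos: [0.497, 0.1076, 0.3132]
orientation: [1.65, 2.177, -0.403]
wrist_force: [-1.4, -8.8, -0.5]
grip_width: 0.0094
grasp_force: 46.3
```

```bash
sh m -1
```

```text
dyn phi-27.4 pos-27.4 tau0.32 Ft6.9 Fr-4.2 Fs-3.9 Ms-2.05 r144.0 psi-117.8 g-0.20
```

Call:
{"op": "send_rows", "data": {"moves": [[-0.016,0.054,-0.031,-0.016,-0.005,0],[-0.031,0.106,-0.064,-0.032,-0.009,0]]}}

```text
time: 25.27
tcp_pos: [0.4933, 0.1203, 0.3055]
orientation: [1.592, 2.101, -0.479]
wrist_force: [-1.2, -9.7, -1.5]
grip_width: 0.0093
grasp_force: 46.1
```

```bash
sh m -1
```

```text
dyn phi-33.4 pos-33.5 tau0.47 Ft6.6 Fr-6.2 Fs-3.9 Ms-1.80 r144.1 psi-123.9 g-0.05
```

Call:
{"op": "send_rows", "data": {"moves": [[-0.015,0.051,-0.036,-0.016,-0.005,0],[-0.029,0.099,-0.075,-0.032,-0.009,0]]}}

```text
time: 25.43
tcp_pos: [0.4898, 0.1322, 0.2964]
orientation: [1.532, 2.024, -0.551]
wrist_force: [-0.8, -10.5, 0.6]
grip_width: 0.0092
grasp_force: 46.0
```

```bash
sh m -1; python3 fit.py
```

```text
dyn phi-39.5 pos-39.5 tau0.59 Ft8.0 Fr-5.8 Fs-3.7 Ms-2.15 r144.1 psi-129.9 g0.07
all A0.392 down psi -97.7 (other 82.3) sd4.8 [ 0.2058 -0.0019 -0.0009] rms 0.156
-1 -136.1 g0.14 fit0.24 mp-0.55
-1 -135.5 g0.37 fit0.24 mp-0.25
-1 -129.9 g0.15 fit0.21 mp-0.56
1 -124.6 g0.49 fit0.18 mp0.60
-1 -123.9 g0.02 fit0.17 mp-0.49
-1 -120.9 g0.09 fit0.15 mp-0.57
1 -120.7 g-0.01 fit0.15 mp0.23
-1 -120.3 g0.12 fit0.15 mp-0.29
1 -118.5 g0.30 fit0.14 mp0.58
-1 -117.8 g-0.13 fit0.13 mp-0.68
1 -112.3 g0.07 fit0.10 mp0.46
-1 -111.6 g-0.08 fit0.09 mp-0.58
1 -106.3 g0.10 fit0.06 mp0.45
-1 -105.6 g-0.21 fit0.05 mp-0.54
-1 -105.5 g-0.06 fit0.05 mp-0.69
1 -105.5 g0.06 fit0.05 mp0.43
-1 -105.0 g0.22 fit0.05 mp-0.18
1 -100.2 g-0.13 fit0.02 mp0.39
-1 -99.4 g0.35 fit0.01 mp-0.35
-1 -99.4 g0.17 fit0.01 mp-0.46
1 -94.1 g0.18 fit-0.03 mp0.68
-1 -93.4 g-0.37 fit-0.03 mp-0.65
1 -90.3 g-0.18 fit-0.05 mp0.33
-1 -90.2 g-0.22 fit-0.05 mp-0.39
-1 -89.9 g-0.18 fit-0.05 mp-0.21
1 -88.0 g-0.13 fit-0.07 mp0.40
-1 -87.2 g-0.08 fit-0.07 mp-0.52
-1 -84.0 g-0.07 fit-0.09 mp-0.49
1 -81.8 g-0.03 fit-0.11 mp0.55
-1 -81.1 g-0.17 fit-
[... 170 characters left out ...]
54
1 -69.6 g-0.19 fit-0.18 mp0.41
-1 -68.9 g0.01 fit-0.19 mp-0.41
1 -63.4 g0.14 fit-0.22 mp0.71
-1 -60.4 g-0.23 fit-0.24 mp-0.22
1 -60.2 g-0.23 fit-0.24 mp0.32
-1 -59.6 g-0.06 fit-0.24 mp-0.25
1 -57.3 g-0.30 fit-0.25 mp0.57
-1 -45.4 g-0.22 fit-0.31 mp-0.03
1 -45.2 g-0.41 fit-0.31 mp0.18
-1 -30.5 g-0.46 fit-0.36 mp-0.27
-1 -15.7 g-0.59 fit-0.39 mp-0.41
-1 -0.8 g-0.53 fit-0.39 mp-0.43
1 13.7 g-0.30 fit-0.36 mp0.41
-1 14.3 g-0.23 fit-0.36 mp-0.36
1 28.9 g-0.51 fit-0.31 mp0.46
-1 29.4 g-0.38 fit-0.31 mp-0.55
1 44.1 g-0.39 fit-0.24 mp0.46
g2 A0.377 down psi -98.6 (other 81.4) sd5.3 [ 0.207  -0.0012 -0.0011] rms 0.159
g1 A0.404 down psi -93.3 (other 86.7) sd22.9 [ 0.1988 -0.0009 -0.0011] rms 0.119
```

Call:
{"op": "send_rows", "data": {"moves": [[0.014,-0.048,0.039,0.016,0.005,0],[0.029,-0.099,0.075,0.032,0.009,0]]}}

```text
time: 25.6
tcp_pos: [0.4925, 0.123, 0.3038]
orientation: [1.59, 2.111, -0.477]
wrist_force: [-7.3, 0.1, -3.2]
grip_width: 0.0091
grasp_force: 46.4
```

Call:
{"op": "send_rows", "data": {"moves": [[0.015,-0.052,0.033,0.016,0.005,0],[0.031,-0.106,0.064,0.032,0.009,0]]}}

```text
time: 25.77
tcp_pos: [0.4965, 0.1092, 0.3125]
orientation: [1.652, 2.186, -0.398]
wrist_force: [-5.5, 1.5, -5.8]
grip_width: 0.0091
grasp_force: 46.0
```

```bash
sh m 1
```

```text
dyn phi-26.9 pos-28.1 tau-0.19 Ft-5.3 Fr-3.9 Fs-4.9 Ms1.62 r144.2 psi-118.5 g0.33
```

Call:
{"op": "send_rows", "data": {"moves": [[0.016,-0.055,0.027,0.016,0.005,0],[0.033,-0.112,0.052,0.032,0.009,0]]}}

```text
time: 25.93
tcp_pos: [0.5005, 0.0958, 0.319]
orientation: [1.709, 2.26, -0.317]
wrist_force: [-9.0, 3.1, -3.8]
grip_width: 0.0096
grasp_force: 46.4
```

```bash
sh m 1
```

```text
dyn phi-20.9 pos-21.9 tau-0.31 Ft-6.5 Fr-1.7 Fs-7.7 Ms1.93 r144.1 psi-112.3 g0.21
```

Call:
{"op": "send_rows", "data": {"moves": [[0.017,-0.058,0.021,0.016,0.005,0],[0.034,-0.116,0.039,0.032,0.009,0]]}}

```text
time: 26.1
tcp_pos: [0.5046, 0.0817, 0.3239]
orientation: [1.765, 2.333, -0.232]
wrist_force: [-9.1, 2.9, -0.1]
grip_width: 0.0088
grasp_force: 46.9
```

```bash
sh m 1
```

```text
dyn phi-14.9 pos-15.8 tau-0.07 Ft-5.2 Fr1.2 Fs-7.9 Ms1.70 r144.1 psi-106.2 g0.45
```

Call:
{"op": "send_rows", "data": {"moves": [[0.018,-0.059,0.015,0.016,0.005,0],[0.035,-0.119,0.026,0.032,0.009,0]]}}

```text
time: 26.27
tcp_pos: [0.5087, 0.0675, 0.3272]
orientation: [1.818, 2.404, -0.142]
wrist_force: [-9.3, 4.8, 3.9]
grip_width: 0.0092
grasp_force: 47.5
```

```bash
sh m 1; python3 fit.py | grep A
cat > caps.py <<'E'
from h import *
c=cam('scene'); save(c,'scene1.png')
C2=np.array([.5153,.0440,.1853]); P0=C2+.027*S
for n in ('scene0','scene1'):
    im=cv2.imread('pics/%s.png'%n); h=cv2.cvtColor(im,cv2.COLOR_BGR2HSV); m=cv2.inRange(h,(0,0,120),(180,60,255))
    N,lab,st,ce=cv2.connectedComponentsWithStats(m)
    for i in range(1,N):
        u,v=ce[i]; a=st[i,4]
        if not(265<u<405 and 205<v<305 and 30<a<700): continue
        o,d=ray(c,u,v); q=o+d*((P0-o)@S)/(d@S)-C2; ang=np.degrees(np.arctan2(q@T,q@Z)); print(n,ce[i].round(0),a,'r%.3f ang%.1f mod60 %.1f'%(np.hypot(q@T,q@Z),ang,ang%60))
e=bot.get_obs()['tcp_pos']-C2; print('pos',np.degrees(np.arctan2(e@T,e@Z)),e@S)
E
python3 caps.py
```

```text
dyn phi-8.9 pos-9.8 tau-0.30 Ft-6.5 Fr5.0 Fs-7.6 Ms1.92 r144.0 psi-100.2 g0.22
all A0.398 down psi -95.3 (other 84.7) sd4.5 [ 0.2075 -0.0019 -0.0006] rms 0.157
g2 A0.384 down psi -95.8 (other 84.2) sd4.8 [ 0.2089 -0.0011 -0.0007] rms 0.161
g1 A0.404 down psi -93.3 (other 86.7) sd22.9 [ 0.1988 -0.0009 -0.0011] rms 0.119
scene0 [349. 229.] 200 r0.125 ang-11.2 mod60 48.8
scene0 [383. 245.] 101 r0.121 ang-69.2 mod60 50.8
scene0 [302. 248.] 196 r0.122 ang47.0 mod60 47.0
scene0 [293. 279.] 99 r0.120 ang105.8 mod60 45.8
scene1 [335. 230.] 182 r0.128 ang4.9 mod60 4.9
scene1 [378. 238.] 119 r0.122 ang-53.4 mod60 6.6
scene1 [295. 257.] 163 r0.121 ang63.3 mod60 3.3
scene1 [382. 268.] 71 r0.129 ang-112.6 mod60 7.4
pos -8.465016728902148 0.0003525440606678724
```

Call:
{"op": "send_rows", "data": {"moves": [[0.018,-0.061,0.008,0.016,0.005,0],[0.036,-0.121,0.013,0.032,0.009,0]], "grip_force": 70}}

```text
time: 26.48
tcp_pos: [0.5131, 0.0526, 0.3289]
orientation: [1.869, 2.472, -0.049]
wrist_force: [-8.9, -0.1, 4.8]
grip_width: 0.0088
grasp_force: 68.4
```

```bash
sh m 1
```

```text
dyn phi-3.0 pos-3.5 tau-0.27 Ft-2.1 Fr4.9 Fs-8.5 Ms0.46 r143.9 psi-93.9 g0.25
```

Call:
{"op": "send_rows", "data": {"moves": [[0.018,-0.061,0.002,0.016,0.005,0],[0.036,-0.122,0,0.032,0.009,0]]}}

```text
time: 26.65
tcp_pos: [0.5175, 0.0376, 0.329]
orientation: [-1.871, -2.471, -0.051]
wrist_force: [-9.3, 1.9, 4.8]
grip_width: 0.0093
grasp_force: 69.0
```

```bash
sh m 1
```

```text
dyn phi3.0 pos2.7 tau-0.61 Ft-4.7 Fr4.6 Fs-8.4 Ms1.00 r143.9 psi-87.7 g-0.09
```

Call:
{"op": "send_rows", "data": {"moves": [[0.018,-0.061,-0.005,0.016,0.005,0],[0.036,-0.121,-0.013,0.032,0.009,0]]}}

```text
time: 26.82
tcp_pos: [0.5217, 0.023, 0.3275]
orientation: [-1.819, -2.402, -0.145]
wrist_force: [-8.0, 2.4, 4.3]
grip_width: 0.0086
grasp_force: 68.8
```

```bash
sh m 1
```

```text
dyn phi9.0 pos8.8 tau-0.54 Ft-5.2 Fr3.6 Fs-7.0 Ms1.22 r143.8 psi-81.6 g-0.02
```

Call:
{"op": "send_rows", "data": {"moves": [[0.018,-0.06,-0.012,0.016,0.005,0],[0.035,-0.119,-0.026,0.032,0.009,0]]}}

```text
time: 26.98
tcp_pos: [0.5259, 0.0087, 0.3243]
orientation: [-1.766, -2.331, -0.235]
wrist_force: [-7.0, 3.3, 2.3]
grip_width: 0.0087
grasp_force: 68.5
```

```bash
sh m 1
```

```text
dyn phi15.0 pos14.8 tau-0.59 Ft-5.6 Fr0.9 Fs-5.8 Ms1.33 r143.8 psi-75.6 g-0.07
```

Call:
{"op": "send_rows", "data": {"moves": [[0.017,-0.059,-0.018,0.016,0.005,0],[0.034,-0.116,-0.039,0.032,0.009,0]]}}

```text
time: 27.15
tcp_pos: [0.53, -0.0052, 0.3196]
orientation: [-1.71, -2.258, -0.32]
wrist_force: [-6.9, 3.9, 2.8]
grip_width: 0.0089
grasp_force: 68.9
```

```bash
sh m 1
```

```text
dyn phi21.0 pos20.9 tau-0.63 Ft-6.3 Fr0.6 Fs-5.5 Ms1.53 r143.8 psi-69.5 g-0.11
```

Call:
{"op": "send_rows", "data": {"moves": [[0.017,-0.056,-0.024,0.016,0.005,0],[0.033,-0.112,-0.052,0.032,0.009,0]]}}

```text
time: 27.32
tcp_pos: [0.5338, -0.0186, 0.3134]
orientation: [-1.654, -2.183, -0.401]
wrist_force: [-7.2, 4.1, 3.2]
grip_width: 0.0085
grasp_force: 68.8
```

```bash
sh m 1; python3 caps.py | grep -v scene0
```

```text
dyn phi27.0 pos27.0 tau-0.61 Ft-6.8 Fr0.2 Fs-5.7 Ms1.71 r143.7 psi-63.4 g-0.09
scene1 [355. 230.] 203 r0.124 ang-17.6 mod60 42.4
scene1 [307. 245.] 171 r0.121 ang40.3 mod60 40.3
scene1 [384. 248.] 105 r0.122 ang-75.5 mod60 44.5
scene1 [292. 276.] 88 r0.119 ang99.7 mod60 39.7
pos 28.306701111536128 0.00011418065619456241
```

Call:
{"op": "send_rows", "data": {"moves": [[-0.016,0.056,0.028,-0.016,-0.005,0],[-0.033,0.112,0.052,-0.032,-0.009,0]]}}

```text
time: 27.53
tcp_pos: [0.5306, -0.0071, 0.3186]
orientation: [-1.718, -2.259, -0.316]
wrist_force: [-2.1, -3.0, -3.9]
grip_width: 0.0085
grasp_force: 69.4
```

Call:
{"op": "send_rows", "data": {"moves": [[-0.017,0.057,0.021,-0.016,-0.005,0],[-0.034,0.116,0.039,-0.032,-0.009,0]]}}

```text
time: 27.7
tcp_pos: [0.5264, 0.0073, 0.3238]
orientation: [-1.772, -2.335, -0.229]
wrist_force: [-2.1, -7.7, -6.2]
grip_width: 0.0091
grasp_force: 69.3
```

```bash
sh m -1
```

```text
dyn phi14.6 pos15.5 tau0.72 Ft8.2 Fr-4.2 Fs-4.2 Ms-2.08 r143.7 psi-74.9 g0.20
```

Call:
{"op": "send_rows", "data": {"moves": [[-0.017,0.059,0.014,-0.016,-0.005,0],[-0.035,0.119,0.026,-0.032,-0.009,0]]}}

```text
time: 27.87
tcp_pos: [0.5222, 0.0216, 0.3271]
orientation: [-1.826, -2.406, -0.139]
wrist_force: [-0.5, -7.5, -4.0]
grip_width: 0.0089
grasp_force: 69.4
```

```bash
sh m -1
```

```text
dyn phi8.5 pos9.4 tau0.28 Ft7.6 Fr-2.9 Fs-2.6 Ms-2.32 r143.7 psi-81.0 g-0.24
```

Call:
{"op": "send_rows", "data": {"moves": [[-0.018,0.06,0.008,-0.016,-0.005,0],[-0.036,0.121,0.013,-0.032,-0.009,0]]}}

```text
time: 28.03
tcp_pos: [0.5179, 0.0361, 0.3288]
orientation: [-1.878, -2.475, -0.044]
wrist_force: [-1.3, -9.4, -2.1]
grip_width: 0.0091
grasp_force: 69.7
```

```bash
sh m -1
```

```text
dyn phi2.5 pos3.3 tau0.53 Ft8.7 Fr-1.7 Fs-3.9 Ms-2.44 r143.7 psi-87.1 g0.01
```

Call:
{"op": "send_rows", "data": {"moves": [[-0.018,0.061,0.002,-0.016,-0.005,0],[-0.036,0.122,0,-0.032,-0.009,0]]}}

```text
time: 28.2
tcp_pos: [0.5137, 0.0507, 0.3289]
orientation: [1.869, 2.463, -0.055]
wrist_force: [-2.2, -10.7, 0.8]
grip_width: 0.0085
grasp_force: 69.9
```

```bash
sh m -1
```

```text
dyn phi-3.5 pos-2.7 tau0.61 Ft9.7 Fr0.3 Fs-5.1 Ms-2.71 r143.7 psi-93.1 g0.09
```

Call:
{"op": "send_rows", "data": {"moves": [[-0.018,0.06,-0.005,-0.016,-0.005,0],[-0.036,0.121,-0.013,-0.032,-0.009,0]]}}

```text
time: 28.37
tcp_pos: [0.5093, 0.0654, 0.3273]
orientation: [1.816, 2.395, -0.149]
wrist_force: [-2.2, -7.0, 0.8]
grip_width: 0.0086
grasp_force: 69.9
```

```bash
sh m -1; python3 caps.py | grep -v scene0
```

```text
dyn phi-9.5 pos-8.9 tau0.48 Ft6.1 Fr-0.2 Fs-4.0 Ms-1.62 r143.8 psi-99.3 g-0.04
scene1 [334. 231.] 184 r0.127 ang5.7 mod60 5.7
scene1 [377. 238.] 122 r0.122 ang-52.8 mod60 7.2
scene1 [295. 257.] 163 r0.120 ang64.4 mod60 4.4
scene1 [382. 267.] 74 r0.128 ang-112.3 mod60 7.7
pos -10.26318939307437 0.00036040277168623066
```

```bash
cat >> fit.py <<'E'
print('---')
n=G.sum(); idx=np.cumsum(G)-1
for nm,sl in (('const',0*G),('gradual',-4.2*np.clip(idx/n,0,1)*G+4.2*G)):  # current tool coords at the end
    ps=psi.copy()
    for lab,m in (('g2',G==1),('early',(G==1)&(idx<n/2)),('late',(G==1)&(idx>=n/2))):
        psi=ps+ (sl if nm=='gradual' else 0)
        psi=np.where(G==1, ps+(4.2*(1-idx/n) if nm=='gradual' else 0), ps)
        s=least_squares(res,[.39,np.radians(82),.198,0,0],args=(m,)); print(nm,lab,m.sum(),'down %.1f A%.2f'%(np.degrees(s.x[1])-180,s.x[0]),s.x[2:].round(4), d[m].sum())
    psi=ps
E
python3 fit.py | grep -A9 -e '---' -e all | grep -e A -e down
```

```text
all A0.392 down psi -93.0 (other 87.0) sd4.1 [ 0.2058 -0.0018 -0.0004] rms 0.159
const g2 58 down -93.0 A0.38 [ 2.068e-01 -9.000e-04 -1.000e-04] -2.0
const early 29 down -97.2 A0.39 [ 0.2049 -0.0009 -0.0005] 1.0
const late 29 down -88.3 A0.37 [ 0.2075 -0.0012  0.0006] -3.0
gradual g2 58 down -90.9 A0.38 [ 2.068e-01 -1.000e-03 -2.000e-04] -2.0
gradual early 29 down -94.0 A0.39 [ 0.2046 -0.0009 -0.0004] 1.0
gradual late 29 down -87.3 A0.37 [ 0.2075 -0.0012  0.0005] -3.0
```

```bash
cat > l3.py <<'E'
from h import *
import pickle,sys
o=bot.get_obs(); o['tag']=sys.argv[1]
pickle.dump(o,open('obs.pkl','ab'))
E
python3 l3.py x; python3 - <<'E'
from h import *
o=[bot.get_obs()['effort']]
for i in range(3): cams.read_camera('side'); o.append(bot.get_obs()['effort'])
print(np.array(o).round(4))
for a in (-39,-24,-9,6,21): print(a,[x[:5] for x in rows(a,a+15,5)])
for a in (-39,-24,-9,6,21): print(-a,[x[:5] for x in rows(a+15,a,5)])
E
```

```text
[[ 18.1005 -72.8661   5.1599 -28.1338  -0.7275  -1.9935   1.6277]
 [ -4.6939 -68.7259  -1.6028 -25.0337   1.8318  -2.1472  -2.1444]
 [ -3.5535 -67.9485  -2.1226 -25.0297   1.1714  -2.1463  -1.0396]
 [ -1.152  -67.9624  -1.2109 -25.2997   1.2286  -2.041   -0.5359]]
-39 [[0.014, -0.048, 0.039, 0.016, 0.005], [0.029, -0.099, 0.075, 0.032, 0.009], [0.045, -0.151, 0.108, 0.048, 0.014], [0.06, -0.205, 0.139, 0.064, 0.019], [0.077, -0.26, 0.166, 0.08, 0.024]]
-24 [[0.017, -0.056, 0.024, 0.016, 0.005], [0.034, -0.114, 0.046, 0.032, 0.009], [0.051, -0.173, 0.064, 0.048, 0.014], [0.068, -0.232, 0.079, 0.064, 0.019], [0.086, -0.292, 0.09, 0.08, 0.024]]
-9 [[0.018, -0.061, 0.008, 0.016, 0.005], [0.036, -0.121, 0.013, 0.032, 0.009], [0.054, -0.183, 0.015, 0.048, 0.014], [0.072, -0.244, 0.013, 0.064, 0.019], [0.09, -0.304, 0.008, 0.08, 0.024]]
6 [[0.018, -0.061, -0.008, 0.016, 0.005], [0.036, -0.121, -0.02, 0.032, 0.009], [0.053, -0.18, -0.035, 0.048, 0.014], [0.07, -0.239, -0.053, 0.064, 0.019], [0.087, -0.296, -0.074, 0.08, 0.024]]
21 [[0.017, -0.056, -0.024, 0.016, 0.005], [0.033, -0.112, -0.05
[... 447 characters left out ...]
5, -0.048, -0.014], [-0.07, 0.236, -0.066, -0.064, -0.019], [-0.086, 0.292, -0.09, -0.08, -0.024]]
9 [[-0.018, 0.061, 0.005, -0.016, -0.005], [-0.036, 0.122, 0.007, -0.032, -0.009], [-0.054, 0.183, 0.005, -0.048, -0.014], [-0.072, 0.244, 0.0, -0.064, -0.019], [-0.09, 0.304, -0.008, -0.08, -0.024]]
-6 [[-0.017, 0.058, 0.021, -0.016, -0.005], [-0.034, 0.116, 0.039, -0.032, -0.009], [-0.052, 0.176, 0.054, -0.048, -0.014], [-0.07, 0.236, 0.066, -0.064, -0.019], [-0.087, 0.296, 0.074, -0.08, -0.024]]
-21 [[-0.015, 0.05, 0.036, -0.016, -0.005], [-0.03, 0.102, 0.069, -0.032, -0.009], [-0.046, 0.156, 0.1, -0.048, -0.014], [-0.062, 0.211, 0.127, -0.064, -0.019], [-0.079, 0.268, 0.152, -0.08, -0.024]]
```

Call:
{"op": "send_rows", "data": {"moves": [[0,0,0,0,0,0],[0,0,0,0,0,0],[0,0,0,0,0,0],[0,0,0,0,0,0],[0,0,0,0,0,0]], "hand": -1}}

```text
time: 28.98
tcp_pos: [0.5094, 0.0676, 0.3274]
orientation: [1.815, 2.399, -0.143]
wrist_force: [0.5, -1.0, -0.9]
grip_width: 0.069
grasp_force: 0.0
```

```bash
python3 - <<'E'
from h import *
o=[bot.get_obs()['effort']]
for i in range(3): cams.read_camera('side'); o.append(bot.get_obs()['effort'])
print(np.array(o).round(4))
E
python3 caps.py | grep -v scene0
```

```text
[[ 2.22500e-01 -7.42717e+01 -1.83940e+00 -2.51107e+01  6.70900e-01
   1.79100e-01  1.59000e-02]
 [ 2.08900e-01 -7.42797e+01 -1.84270e+00 -2.51091e+01  6.74000e-01
   1.75900e-01  1.19000e-02]
 [ 1.83500e-01 -7.43032e+01 -1.84730e+00 -2.51071e+01  6.76300e-01
   1.73700e-01  8.90000e-03]
 [ 1.56400e-01 -7.42942e+01 -1.84720e+00 -2.50830e+01  6.77800e-01
   1.72900e-01  6.80000e-03]]
scene1 [335. 230.] 181 r0.128 ang4.9 mod60 4.9
scene1 [378. 238.] 120 r0.122 ang-53.9 mod60 6.1
scene1 [295. 257.] 161 r0.120 ang63.4 mod60 3.4
scene1 [382. 268.] 72 r0.129 ang-112.8 mod60 7.2
pos -9.778827973489562 0.0009403975438741297
```

Call:
{"op": "send_rows", "data": {"moves": [[0.018,-0.061,0.008,0.016,0.005,0],[0.036,-0.121,0.013,0.032,0.009,0],[0.054,-0.183,0.015,0.048,0.014,0],[0.072,-0.244,0.013,0.064,0.019,0],[0.09,-0.304,0.008,0.08,0.024,0]]}}

```text
time: 29.6
tcp_pos: [0.5202, 0.031, 0.3288]
orientation: [-1.844, -2.439, -0.096]
wrist_force: [0.1, -0.3, -0.3]
grip_width: 0.0855
grasp_force: 0.0
```

```bash
python3 l3.py f+
```

Call:
{"op": "send_rows", "data": {"moves": [[0.018,-0.061,-0.008,0.016,0.005,0],[0.036,-0.121,-0.02,0.032,0.009,0],[0.053,-0.18,-0.035,0.048,0.014,0],[0.07,-0.239,-0.053,0.064,0.019,0],[0.087,-0.296,-0.074,0.08,0.024,0]]}}

```text
time: 30.02
tcp_pos: [0.5307, -0.0047, 0.3198]
orientation: [-1.708, -2.258, -0.311]
wrist_force: [-0.4, -0.3, -0.0]
grip_width: 0.0854
grasp_force: 0.0
```

```bash
python3 l3.py f+
```

Call:
{"op": "send_rows", "data": {"moves": [[0.017,-0.056,-0.024,0.016,0.005,0],[0.033,-0.112,-0.052,0.032,0.009,0],[0.049,-0.165,-0.082,0.048,0.014,0],[0.064,-0.217,-0.115,0.064,0.019,0],[0.079,-0.268,-0.152,0.08,0.024,0]]}}

```text
time: 30.43
tcp_pos: [0.5401, -0.0369, 0.3014]
orientation: [-1.563, -2.066, -0.499]
wrist_force: [0.1, 0.1, 0.6]
grip_width: 0.0854
grasp_force: 0.0
```

```bash
python3 l3.py f+
```

Call:
{"op": "send_rows", "data": {"moves": [[-0.015,0.05,0.036,-0.016,-0.005,0],[-0.03,0.102,0.069,-0.032,-0.009,0],[-0.046,0.156,0.1,-0.048,-0.014,0],[-0.062,0.211,0.127,-0.064,-0.019,0],[-0.079,0.268,0.152,-0.08,-0.024,0]]}}

```text
time: 30.85
tcp_pos: [0.5305, -0.0041, 0.32]
orientation: [-1.71, -2.261, -0.307]
wrist_force: [0.7, 0.4, 0.1]
grip_width: 0.0858
grasp_force: 0.0
```

```bash
python3 l3.py f-
```

Call:
{"op": "send_rows", "data": {"moves": [[-0.017,0.058,0.021,-0.016,-0.005,0],[-0.034,0.116,0.039,-0.032,-0.009,0],[-0.052,0.176,0.054,-0.048,-0.014,0],[-0.07,0.236,0.066,-0.064,-0.019,0],[-0.087,0.296,0.074,-0.08,-0.024,0]]}}

```text
time: 31.27
tcp_pos: [0.52, 0.0316, 0.3289]
orientation: [-1.847, -2.442, -0.091]
wrist_force: [0.7, 0.4, 1.0]
grip_width: 0.0851
grasp_force: 0.0
```

```bash
python3 l3.py f-
```

Call:
{"op": "send_rows", "data": {"moves": [[-0.018,0.061,0.005,-0.016,-0.005,0],[-0.036,0.122,0.007,-0.032,-0.009,0],[-0.054,0.183,0.005,-0.048,-0.014,0],[-0.072,0.244,0,-0.064,-0.019,0],[-0.09,0.304,-0.008,-0.08,-0.024,0]]}}

```text
time: 31.68
tcp_pos: [0.5093, 0.0682, 0.3279]
orientation: [1.812, 2.397, -0.143]
wrist_force: [-0.6, -0.2, -0.8]
grip_width: 0.0853
grasp_force: 0.0
```

```bash
python3 l3.py f-
```

Call:
{"op": "send_rows", "data": {"moves": [[-0.018,0.06,-0.012,-0.016,-0.005,0],[-0.035,0.119,-0.026,-0.032,-0.009,0],[-0.053,0.178,-0.045,-0.048,-0.014,0],[-0.07,0.236,-0.066,-0.064,-0.019,0],[-0.086,0.292,-0.09,-0.08,-0.024,0]]}}

```text
time: 32.1
tcp_pos: [0.4989, 0.1034, 0.317]
orientation: [1.673, 2.214, -0.353]
wrist_force: [0.4, -0.2, 0.5]
grip_width: 0.0854
grasp_force: 0.0
```

```bash
python3 l3.py f-
```

Call:
{"op": "send_rows", "data": {"moves": [[-0.016,0.055,-0.027,-0.016,-0.005,0],[-0.032,0.109,-0.058,-0.032,-0.009,0],[-0.047,0.161,-0.091,-0.048,-0.014,0],[-0.062,0.211,-0.127,-0.064,-0.019,0],[-0.077,0.26,-0.166,-0.08,-0.024,0]]}}

```text
time: 32.52
tcp_pos: [0.4897, 0.1346, 0.2969]
orientation: [1.527, 2.021, -0.534]
wrist_force: [1.2, -0.1, -0.5]
grip_width: 0.0852
grasp_force: 0.0
```

```bash
python3 l3.py f-
```

Call:
{"op": "send_rows", "data": {"moves": [[0.014,-0.048,0.039,0.016,0.005,0],[0.029,-0.099,0.075,0.032,0.009,0],[0.045,-0.151,0.108,0.048,0.014,0],[0.06,-0.205,0.139,0.064,0.019,0],[0.077,-0.26,0.166,0.08,0.024,0]]}}

```text
time: 32.93
tcp_pos: [0.4991, 0.1028, 0.3172]
orientation: [1.676, 2.218, -0.349]
wrist_force: [0.2, 0.4, 0.1]
grip_width: 0.0851
grasp_force: 0.0
```

```bash
python3 l3.py f+
```

Call:
{"op": "send_rows", "data": {"moves": [[0.017,-0.056,0.024,0.016,0.005,0],[0.034,-0.114,0.046,0.032,0.009,0],[0.051,-0.173,0.064,0.048,0.014,0],[0.068,-0.232,0.079,0.064,0.019,0],[0.086,-0.292,0.09,0.08,0.024,0]]}}

```text
time: 33.35
tcp_pos: [0.5094, 0.0676, 0.328]
orientation: [1.814, 2.401, -0.139]
wrist_force: [0.3, -0.1, -0.3]
grip_width: 0.0858
grasp_force: 0.0
```

```bash
python3 l3.py f+; python3 - <<'E'
from h import *
import pickle
f=open('obs.pkl','rb'); 
C2=np.array([.5153,.0440,.1853])
while 1:
    try:o=pickle.load(f)
    except EOFError: break
    e=o['tcp_pos']-C2; print(o['tag'],'%.2f'%o['time'],'pos%.2f r%.4f s%.4f'%(np.degrees(np.arctan2(e@T,e@Z)),np.hypot(e@T,e@Z),e@S),o['effort'].round(2),o['dq'].round(2))
E
```

```text
x 28.42 pos-10.26 r0.1438 s0.0004 [ 18.1  -72.87   5.16 -28.13  -0.73  -1.99   1.63] [ 0.07  0.01 -0.05 -0.02 -0.1   0.    0.12]
f+ 29.60 pos5.53 r0.1442 s0.0010 [ -7.53 -81.25  -2.79 -24.22   1.15  -0.64  -2.01] [ 0.63  0.18 -0.27 -0.22 -0.49  0.18  0.64]
f+ 30.02 pos20.80 r0.1439 s0.0010 [ -4.77 -89.86  -5.96 -23.19  -0.42  -0.56  -1.32] [ 0.46  0.32 -0.21 -0.28 -0.36  0.31  0.44]
f+ 30.43 pos36.09 r0.1436 s0.0009 [-2.7400e+00 -1.0015e+02 -9.2100e+00 -2.1290e+01 -1.6900e+00 -3.0000e-02
 -7.9000e-01] [ 0.3   0.41 -0.16 -0.32 -0.25  0.37  0.27]
f- 30.85 pos20.52 r0.1438 s0.0010 [  7.42 -80.57  -8.09 -26.19  -2.65   1.54   1.49] [-0.45 -0.34  0.21  0.29  0.33 -0.32 -0.41]
f- 31.27 pos5.25 r0.1442 s0.0010 [  9.23 -76.08  -5.53 -26.63  -2.03   0.65   2.15] [-0.62 -0.2   0.27  0.23  0.47 -0.2  -0.61]
f- 31.68 pos-9.91 r0.1447 s0.0011 [  9.59 -75.67  -3.22 -25.85  -1.14   0.12   2.5 ] [-0.7  -0.02  0.29  0.17  0.55 -0.01 -0.74]
f- 32.10 pos-25.07 r0.1454 s0.0011 [  7.9  -79.76  -0.92 -23.57   0.08   0.35   2.21] [-0.64  0.17  0.26  0.09  0.47  0.17 -0.69]
f- 32.52 pos-40.16 r0.1460 s0.0011 [  5.67 -87.06   1.59 -20.12   1.14   1.25   1.67] [-0.5   0.32  0.22  0.02  0.31  0.26 -0.53]
f+ 32.93 pos-24.82 r0.1453 s0.0011 [ -9.32 -74.7    1.67 -22.61   3.13   1.56  -2.36] [ 0.63 -0.19 -0.25 -0.08 -0.45 -0.19  0.67]
f+ 33.35 pos-9.66 r0.1447 s0.0010 [ -9.23 -75.94  -0.16 -24.09   2.53   0.13  -2.51] [ 0.7  -0.   -0.28 -0.16 -0.55 -0.02  0.75]
```

Call:
{"op": "send_rows", "data": {"moves": [[0.006,-0.0202,0.0024,0.0053,0.0016,0],[0.012,-0.0405,0.0048,0.0107,0.0031,0],[0.018,-0.0607,0.0072,0.016,0.0047,0],[0.024,-0.081,0.0096,0.0213,0.0063,0],[0.03,-0.1012,0.012,0.0266,0.0079,0]]}}

```text
time: 33.77
tcp_pos: [0.5128, 0.0561, 0.3289]
orientation: [1.857, 2.459, -0.065]
wrist_force: [0.5, 0.0, -0.2]
grip_width: 0.0856
grasp_force: 0.0
```

```bash
python3 l3.py sf+
```

Call:
{"op": "send_rows", "data": {"moves": [[0.006,-0.0204,0.0006,0.0053,0.0016,0],[0.012,-0.0407,0.0012,0.0107,0.0031,0],[0.018,-0.0611,0.0018,0.016,0.0047,0],[0.024,-0.0814,0.0023,0.0213,0.0063,0],[0.03,-0.1018,0.0028,0.0266,0.0079,0]]}}

```text
time: 34.18
tcp_pos: [0.5165, 0.0432, 0.3293]
orientation: [-1.888, -2.497, -0.015]
wrist_force: [-0.0, -0.5, -0.9]
grip_width: 0.0856
grasp_force: 0.0
```

```bash
python3 l3.py sf+
```

Call:
{"op": "send_rows", "data": {"moves": [[0.006,-0.0204,-0.0013,0.0053,0.0016,0],[0.012,-0.0407,-0.0026,0.0107,0.0031,0],[0.018,-0.061,-0.0039,0.016,0.0047,0],[0.024,-0.0814,-0.0052,0.0213,0.0063,0],[0.03,-0.1017,-0.0065,0.0266,0.0079,0]]}}

```text
time: 34.6
tcp_pos: [0.5201, 0.031, 0.3285]
orientation: [-1.845, -2.44, -0.094]
wrist_force: [-0.2, 0.2, 0.5]
grip_width: 0.0856
grasp_force: 0.0
```

```bash
python3 l3.py sf+
```

Call:
{"op": "send_rows", "data": {"moves": [[0.006,-0.0202,-0.0031,0.0053,0.0016,0],[0.012,-0.0403,-0.0063,0.0107,0.0031,0],[0.018,-0.0604,-0.0094,0.016,0.0047,0],[0.0238,-0.0806,-0.0126,0.0213,0.0063,0],[0.0297,-0.1007,-0.0157,0.0266,0.0079,0]]}}

```text
time: 35.02
tcp_pos: [0.5237, 0.0189, 0.3266]
orientation: [-1.801, -2.381, -0.169]
wrist_force: [0.2, -0.4, 0.4]
grip_width: 0.0854
grasp_force: 0.0
```

```bash
python3 l3.py sf+
```

Call:
{"op": "send_rows", "data": {"moves": [[-0.006,0.0202,0.0031,-0.0053,-0.0016,0],[-0.012,0.0403,0.0063,-0.0107,-0.0031,0],[-0.018,0.0604,0.0094,-0.016,-0.0047,0],[-0.0238,0.0806,0.0126,-0.0213,-0.0063,0],[-0.0297,0.1007,0.0157,-0.0266,-0.0079,0]]}}

```text
time: 35.43
tcp_pos: [0.5199, 0.0321, 0.3288]
orientation: [-1.845, -2.444, -0.091]
wrist_force: [0.5, 0.6, 0.0]
grip_width: 0.0851
grasp_force: 0.0
```

```bash
python3 l3.py sf-
```

Call:
{"op": "send_rows", "data": {"moves": [[-0.006,0.0204,0.0013,-0.0053,-0.0016,0],[-0.012,0.0407,0.0026,-0.0107,-0.0031,0],[-0.018,0.061,0.0039,-0.016,-0.0047,0],[-0.024,0.0814,0.0052,-0.0213,-0.0063,0],[-0.03,0.1017,0.0065,-0.0266,-0.0079,0]]}}

```text
time: 35.85
tcp_pos: [0.5164, 0.0437, 0.3294]
orientation: [-1.89, -2.499, -0.012]
wrist_force: [0.1, -0.3, 0.5]
grip_width: 0.0854
grasp_force: 0.0
```

```bash
python3 l3.py sf-
```

Call:
{"op": "send_rows", "data": {"moves": [[-0.006,0.0204,-0.0006,-0.0053,-0.0016,0],[-0.012,0.0407,-0.0012,-0.0107,-0.0031,0],[-0.018,0.0611,-0.0018,-0.016,-0.0047,0],[-0.024,0.0814,-0.0023,-0.0213,-0.0063,0],[-0.03,0.1018,-0.0028,-0.0266,-0.0079,0]]}}

```text
time: 36.27
tcp_pos: [0.5128, 0.0559, 0.329]
orientation: [1.857, 2.456, -0.068]
wrist_force: [-0.6, -0.4, 0.3]
grip_width: 0.0851
grasp_force: 0.0
```

```bash
python3 l3.py sf-
```

Call:
{"op": "send_rows", "data": {"moves": [[-0.006,0.0202,-0.0024,-0.0053,-0.0016,0],[-0.012,0.0405,-0.0048,-0.0107,-0.0031,0],[-0.018,0.0607,-0.0072,-0.016,-0.0047,0],[-0.024,0.081,-0.0096,-0.0213,-0.0063,0],[-0.03,0.1012,-0.012,-0.0266,-0.0079,0]]}}

```text
time: 36.68
tcp_pos: [0.5092, 0.0681, 0.3276]
orientation: [1.813, 2.398, -0.144]
wrist_force: [-0.0, 0.1, -0.5]
grip_width: 0.0853
grasp_force: 0.0
```

```bash
python3 l3.py sf-
```

Call:
{"op": "send_rows", "data": {"moves": [[-0.0059,0.02,-0.0042,-0.0053,-0.0016,0],[-0.0118,0.04,-0.0085,-0.0107,-0.0031,0],[-0.0177,0.06,-0.0127,-0.016,-0.0047,0],[-0.0236,0.08,-0.017,-0.0213,-0.0063,0],[-0.0295,0.0998,-0.0212,-0.0266,-0.0079,0]]}}

```text
time: 37.1
tcp_pos: [0.5056, 0.08, 0.325]
orientation: [1.768, 2.339, -0.217]
wrist_force: [-0.1, -0.2, -0.5]
grip_width: 0.0855
grasp_force: 0.0
```

```bash
python3 l3.py sf-
```

Call:
{"op": "send_rows", "data": {"moves": [[-0.0058,0.0195,-0.006,-0.0053,-0.0016,0],[-0.0115,0.039,-0.012,-0.0107,-0.0031,0],[-0.0173,0.0586,-0.018,-0.016,-0.0047,0],[-0.023,0.0782,-0.024,-0.0213,-0.0063,0],[-0.0288,0.0977,-0.0302,-0.0266,-0.0079,0]]}}

```text
time: 37.52
tcp_pos: [0.5022, 0.0917, 0.3213]
orientation: [1.722, 2.278, -0.287]
wrist_force: [-0.8, -0.4, 0.0]
grip_width: 0.0855
grasp_force: 0.0
```

```bash
python3 l3.py sf-
```

Call:
{"op": "send_rows", "data": {"moves": [[0.0058,-0.0195,0.006,0.0053,0.0016,0],[0.0115,-0.039,0.012,0.0107,0.0031,0],[0.0173,-0.0586,0.018,0.016,0.0047,0],[0.023,-0.0782,0.024,0.0213,0.0063,0],[0.0288,-0.0977,0.0302,0.0266,0.0079,0]]}}

```text
time: 37.93
tcp_pos: [0.5059, 0.0789, 0.3253]
orientation: [1.771, 2.34, -0.214]
wrist_force: [-0.5, 1.1, 1.2]
grip_width: 0.0851
grasp_force: 0.0
```

```bash
python3 l3.py sf+
```

Call:
{"op": "send_rows", "data": {"moves": [[0.0059,-0.02,0.0042,0.0053,0.0016,0],[0.0118,-0.04,0.0085,0.0107,0.0031,0],[0.0177,-0.06,0.0127,0.016,0.0047,0],[0.0236,-0.08,0.017,0.0213,0.0063,0],[0.0295,-0.0998,0.0212,0.0266,0.0079,0]]}}

```text
time: 38.35
tcp_pos: [0.5094, 0.0675, 0.3276]
orientation: [1.815, 2.4, -0.141]
wrist_force: [0.7, 0.4, 0.2]
grip_width: 0.0851
grasp_force: 0.0
```

```bash
python3 l3.py sf+
```

Call:
{"op": "send_rows", "data": {"moves": [[0,0,0,0,0,0],[0,0,0,0,0,0],[0,0,0,0,0,0],[0,0,0,0,0,0],[0,0,0,0,0,0]], "hand": 1, "grip_force": 70}}

```text
time: 38.77
tcp_pos: [0.5092, 0.0682, 0.3275]
orientation: [1.813, 2.4, -0.143]
wrist_force: [-0.4, 0.1, 1.0]
grip_width: 0.0257
grasp_force: 0.0
```

Call:
{"op": "send_rows", "data": {"moves": [[0,0,0,0,0,0],[0,0,0,0,0,0],[0,0,0,0,0,0],[0,0,0,0,0,0]]}}

```text
time: 39.1
tcp_pos: [0.5086, 0.0679, 0.3277]
orientation: [1.813, 2.4, -0.144]
wrist_force: [-6.8, 0.1, 6.6]
grip_width: 0.0087
grasp_force: 70.3
```

```bash
cat > pr.py <<'E'
from h import *
import pickle
f=open('obs.pkl','rb'); C2=np.array([.5153,.0440,.1853])
while 1:
    try:o=pickle.load(f)
    except EOFError: break
    if o['tag'][0]!='s': continue
    e=o['tcp_pos']-C2; print(o['tag'],'%.2f'%o['time'],'pos%.2f r%.4f'%(np.degrees(np.arctan2(e@T,e@Z)),np.hypot(e@T,e@Z)),*o['effort'].round(2),'|',*o['dq'].round(3))
E
python3 pr.py; python3 caps.py | grep -v scene0
```

```text
sf+ 33.77 pos-4.90 r0.1441 -2.88 -75.41 -1.99 -25.03 0.95 -0.05 -0.84 | 0.235 0.019 -0.094 -0.064 -0.184 0.02 0.244
sf+ 34.18 pos0.45 r0.1440 -2.93 -76.66 -2.87 -25.17 0.53 -0.17 -0.75 | 0.224 0.039 -0.096 -0.07 -0.174 0.043 0.229
sf+ 34.60 pos5.52 r0.1439 -2.63 -78.44 -3.77 -25.15 0.11 -0.2 -0.68 | 0.211 0.059 -0.09 -0.076 -0.162 0.061 0.21
sf+ 35.02 pos10.60 r0.1438 -2.39 -80.66 -4.74 -25.0 -0.32 -0.15 -0.61 | 0.192 0.078 -0.082 -0.083 -0.145 0.08 0.188
sf- 35.43 pos5.05 r0.1441 3.11 -76.55 -4.67 -25.93 -0.92 0.2 0.69 | -0.206 -0.061 0.091 0.07 0.158 -0.057 -0.207
sf- 35.85 pos0.22 r0.1441 2.92 -75.54 -3.84 -25.88 -0.6 0.11 0.75 | -0.22 -0.045 0.094 0.067 0.171 -0.04 -0.223
sf- 36.27 pos-4.83 r0.1442 3.08 -74.76 -2.99 -25.69 -0.25 0.08 0.8 | -0.23 -0.024 0.096 0.058 0.18 -0.018 -0.238
sf- 36.68 pos-9.90 r0.1444 3.09 -74.57 -2.19 -25.35 0.09 0.13 0.82 | -0.233 -0.004 0.095 0.05 0.179 0.007 -0.244
sf- 37.10 pos-14.95 r0.1445 3.02 -74.92 -1.41 -24.85 0.44 0.27 0.81 | -0.231 0.018 0.092 0.044 0.175 0.027 -0.243
sf- 37.52 pos-19.99 r0.1448 2.89 -75.79 -0.64 -24.21 0.77 0.49 0.78 | -0.223 0.04 0.089 0.035 0.165 0.046 -0.238
sf+ 37.93 pos-14.46 r0.1446 -3.35 -74.29 -0.47 -24.4 1.59 0.41 -0.81 | 0.226 -0.023 -0.094 -0.047 -0.178 -0.023 0.245
sf+ 38.35 pos-9.66 r0.1444 -2.96 -74.64 -1.18 -24.8 1.28 0.15 -0.82 | 0.231 0.001 -0.095 -0.055 -0.182 -0.003 0.244
scene1 [335. 230.] 184 r0.127 ang4.9 mod60 4.9
scene1 [378. 238.] 122 r0.122 ang-53.7 mod60 6.3
scene1 [295. 257.] 163 r0.121 ang63.4 mod60 3.4
scene1 [382. 268.] 72 r0.129 ang-112.8 mod60 7.2
pos -9.883625468180375 0.0003667023059237707
```

Call:
{"op": "send_rows", "data": {"moves": [[0.006,-0.0202,0.0024,0.0053,0.0016,0],[0.012,-0.0405,0.0048,0.0107,0.0031,0],[0.018,-0.0607,0.0072,0.016,0.0047,0],[0.024,-0.081,0.0096,0.0213,0.0063,0],[0.03,-0.1012,0.012,0.0266,0.0079,0]]}}

```text
time: 39.57
tcp_pos: [0.5121, 0.0559, 0.3293]
orientation: [1.858, 2.459, -0.067]
wrist_force: [-8.1, 1.0, 7.2]
grip_width: 0.0091
grasp_force: 70.3
```

```bash
python3 l3.py sg+
```

Call:
{"op": "send_rows", "data": {"moves": [[0.006,-0.0204,0.0006,0.0053,0.0016,0],[0.012,-0.0407,0.0012,0.0107,0.0031,0],[0.018,-0.0611,0.0018,0.016,0.0047,0],[0.024,-0.0814,0.0023,0.0213,0.0063,0],[0.03,-0.1018,0.0028,0.0266,0.0079,0]]}}

```text
time: 39.98
tcp_pos: [0.5157, 0.0437, 0.3298]
orientation: [-1.887, -2.498, -0.013]
wrist_force: [-10.0, 0.5, 9.6]
grip_width: 0.0088
grasp_force: 70.7
```

```bash
python3 l3.py sg+
```

Call:
{"op": "send_rows", "data": {"moves": [[0.006,-0.0204,-0.0013,0.0053,0.0016,0],[0.012,-0.0407,-0.0026,0.0107,0.0031,0],[0.018,-0.061,-0.0039,0.016,0.0047,0],[0.024,-0.0814,-0.0052,0.0213,0.0063,0],[0.03,-0.1017,-0.0065,0.0266,0.0079,0]]}}

```text
time: 40.4
tcp_pos: [0.5193, 0.0315, 0.3291]
orientation: [-1.844, -2.441, -0.092]
wrist_force: [-10.4, -0.4, 11.8]
grip_width: 0.0091
grasp_force: 71.1
```

```bash
python3 l3.py sg+
```

Call:
{"op": "send_rows", "data": {"moves": [[0.006,-0.0202,-0.0031,0.0053,0.0016,0],[0.012,-0.0403,-0.0063,0.0107,0.0031,0],[0.018,-0.0604,-0.0094,0.016,0.0047,0],[0.0238,-0.0806,-0.0126,0.0213,0.0063,0],[0.0297,-0.1007,-0.0157,0.0266,0.0079,0]]}}

```text
time: 40.82
tcp_pos: [0.5228, 0.0194, 0.3274]
orientation: [-1.799, -2.382, -0.168]
wrist_force: [-11.5, -1.6, 15.4]
grip_width: 0.0086
grasp_force: 71.4
```

```bash
python3 l3.py sg+
```

Call:
{"op": "send_rows", "data": {"moves": [[-0.006,0.0202,0.0031,-0.0053,-0.0016,0],[-0.012,0.0403,0.0063,-0.0107,-0.0031,0],[-0.018,0.0604,0.0094,-0.016,-0.0047,0],[-0.0238,0.0806,0.0126,-0.0213,-0.0063,0],[-0.0297,0.1007,0.0157,-0.0266,-0.0079,0]]}}

```text
time: 41.23
tcp_pos: [0.5194, 0.0309, 0.3291]
orientation: [-1.846, -2.442, -0.09]
wrist_force: [-8.3, -4.0, 10.5]
grip_width: 0.009
grasp_force: 70.9
```

```bash
python3 l3.py sg-
```

Call:
{"op": "send_rows", "data": {"moves": [[-0.006,0.0204,0.0013,-0.0053,-0.0016,0],[-0.012,0.0407,0.0026,-0.0107,-0.0031,0],[-0.018,0.061,0.0039,-0.016,-0.0047,0],[-0.024,0.0814,0.0052,-0.0213,-0.0063,0],[-0.03,0.1017,0.0065,-0.0266,-0.0079,0]]}}

```text
time: 41.65
tcp_pos: [0.5158, 0.0431, 0.3298]
orientation: [-1.889, -2.499, -0.011]
wrist_force: [-7.2, -4.7, 8.9]
grip_width: 0.0089
grasp_force: 70.5
```

```bash
python3 l3.py sg-
```

Call:
{"op": "send_rows", "data": {"moves": [[-0.006,0.0204,-0.0006,-0.0053,-0.0016,0],[-0.012,0.0407,-0.0012,-0.0107,-0.0031,0],[-0.018,0.0611,-0.0018,-0.016,-0.0047,0],[-0.024,0.0814,-0.0023,-0.0213,-0.0063,0],[-0.03,0.1018,-0.0028,-0.0266,-0.0079,0]]}}

```text
time: 42.07
tcp_pos: [0.5123, 0.0554, 0.3293]
orientation: [1.857, 2.457, -0.069]
wrist_force: [-5.5, -4.0, 5.2]
grip_width: 0.009
grasp_force: 70.2
```

```bash
python3 l3.py sg-
```

Call:
{"op": "send_rows", "data": {"moves": [[-0.006,0.0202,-0.0024,-0.0053,-0.0016,0],[-0.012,0.0405,-0.0048,-0.0107,-0.0031,0],[-0.018,0.0607,-0.0072,-0.016,-0.0047,0],[-0.024,0.081,-0.0096,-0.0213,-0.0063,0],[-0.03,0.1012,-0.012,-0.0266,-0.0079,0]]}}

```text
time: 42.48
tcp_pos: [0.5087, 0.0675, 0.3278]
orientation: [1.813, 2.398, -0.146]
wrist_force: [-4.1, -3.6, 2.4]
grip_width: 0.0087
grasp_force: 69.8
```

```bash
python3 l3.py sg-
```

Call:
{"op": "send_rows", "data": {"moves": [[-0.0059,0.02,-0.0042,-0.0053,-0.0016,0],[-0.0118,0.04,-0.0085,-0.0107,-0.0031,0],[-0.0177,0.06,-0.0127,-0.016,-0.0047,0],[-0.0236,0.08,-0.017,-0.0213,-0.0063,0],[-0.0295,0.0998,-0.0212,-0.0266,-0.0079,0]]}}

```text
time: 42.9
tcp_pos: [0.5053, 0.0794, 0.3251]
orientation: [1.768, 2.339, -0.219]
wrist_force: [-3.2, -4.3, 0.9]
grip_width: 0.0084
grasp_force: 69.4
```

```bash
python3 l3.py sg-
```

Call:
{"op": "send_rows", "data": {"moves": [[-0.0058,0.0195,-0.006,-0.0053,-0.0016,0],[-0.0115,0.039,-0.012,-0.0107,-0.0031,0],[-0.0173,0.0586,-0.018,-0.016,-0.0047,0],[-0.023,0.0782,-0.024,-0.0213,-0.0063,0],[-0.0288,0.0977,-0.0302,-0.0266,-0.0079,0]]}}

```text
time: 43.32
tcp_pos: [0.5018, 0.091, 0.3214]
orientation: [1.722, 2.278, -0.289]
wrist_force: [-2.1, -4.8, -0.9]
grip_width: 0.0087
grasp_force: 69.0
```

```bash
python3 l3.py sg-
```

Call:
{"op": "send_rows", "data": {"moves": [[0.0058,-0.0195,0.006,0.0053,0.0016,0],[0.0115,-0.039,0.012,0.0107,0.0031,0],[0.0173,-0.0586,0.018,0.016,0.0047,0],[0.023,-0.0782,0.024,0.0213,0.0063,0],[0.0288,-0.0977,0.0302,0.0266,0.0079,0]]}}

```text
time: 43.73
tcp_pos: [0.5051, 0.0798, 0.325]
orientation: [1.769, 2.342, -0.216]
wrist_force: [-6.3, -0.1, 0.2]
grip_width: 0.0086
grasp_force: 69.3
```

```bash
python3 l3.py sg+
```

Call:
{"op": "send_rows", "data": {"moves": [[0.0059,-0.02,0.0042,0.0053,0.0016,0],[0.0118,-0.04,0.0085,0.0107,0.0031,0],[0.0177,-0.06,0.0127,0.016,0.0047,0],[0.0236,-0.08,0.017,0.0213,0.0063,0],[0.0295,-0.0998,0.0212,0.0266,0.0079,0]]}}

```text
time: 44.15
tcp_pos: [0.5086, 0.0679, 0.3277]
orientation: [1.814, 2.402, -0.142]
wrist_force: [-6.9, 1.6, 1.7]
grip_width: 0.0085
grasp_force: 69.7
```

```bash
python3 l3.py sg+; cat > vw.py <<'E'
from h import *
import pickle
f=open('obs.pkl','rb'); C2=np.array([.5153,.0440,.1853]); D=[]
while 1:
    try:o=pickle.load(f)
    except EOFError: break
    if o['tag'][0]!='s': continue
    e=o['tcp_pos']-C2; z=R.from_rotvec(o['orientation']).as_matrix()[:,2]
    D.append((o['tag'],np.degrees(np.arctan2(e@T,e@Z)),o['joints'],o['effort'],o['time'],np.degrees(np.arctan2(-z@T,-z@Z)),o['dq']))
fr=[d for d in D if d[0][1]=='f']; P=np.array([d[1] for d in fr]); Q=np.array([d[2] for d in fr])
X=lambda p,s:np.c_[np.ones_like(p),p/20,(p/20)**2,(p/20)**3,s,s*p/20,s*(p/20)**2]
sg=lambda L:np.array([1. if d[0][2]=='+' else -1. for d in L])
qc=np.linalg.lstsq(X(P,0*P)[:,:4],Q,rcond=None)[0]
ec=np.linalg.lstsq(X(P,sg(fr)),np.array([d[3] for d in fr]),rcond=None)[0]
v=lambda p:np.array([0,1/20,2*p/400,3*p*p/8000])@qc*180/np.pi
print('free residual work', [round(float((d[3]-X(np.array([d[1]]),sg([d]))[0]@ec)@v(d[1])),3) for d in fr])
for d in D:
    if d[0][1]!='g': continue
    de=d[3]-X(np.array([d[1]]),sg([d]))[0]@ec
    print(d[0],'t%.2f pos%.2f phi%.2f W%.3f'%(d[4],d[1],d[5],de@v(d[1])),de.round(2),v(d[1]).round(2),'dq1 %.2f'%d[6][0])
E
python3 vw.py; python3 caps.py | grep -v scene0
```

```text
free residual work [-0.015, -0.085, 0.081, -0.023, 0.025, -0.079, 0.079, 0.013, -0.066, 0.029, -0.037, 0.08]
sg+ t39.57 pos-4.90 phi-4.18 W0.464 [ 1.23  4.02  1.32 -1.71  0.82 -2.18 -0.24] [ 1.1   0.1  -0.47 -0.28 -0.86  0.08  1.15] dq1 0.23
sg+ t39.98 pos0.15 phi0.82 W0.644 [ 1.08  5.56  1.37 -1.48  0.82 -2.58 -0.25] [ 1.06  0.19 -0.46 -0.31 -0.82  0.18  1.08] dq1 0.22
sg+ t40.40 pos5.19 phi5.81 W0.760 [ 0.66  6.87  1.33 -1.28  0.81 -3.   -0.26] [ 0.98  0.28 -0.43 -0.34 -0.75  0.27  0.98] dq1 0.21
sg+ t40.82 pos10.25 phi10.81 W0.750 [-0.12  7.95  1.23 -1.06  0.79 -3.39 -0.28] [ 0.87  0.37 -0.38 -0.36 -0.65  0.36  0.85] dq1 0.19
sg- t41.23 pos5.45 phi5.65 W-0.567 [-2.22  5.61 -0.81 -0.87 -0.44 -2.64 -0.24] [ 0.98  0.29 -0.43 -0.34 -0.75  0.28  0.98] dq1 -0.21
sg- t41.65 pos0.40 phi0.65 W-0.427 [-1.6   4.59 -0.83 -1.09 -0.44 -2.37 -0.26] [ 1.06  0.2  -0.46 -0.31 -0.82  0.19  1.08] dq1 -0.22
sg- t42.07 pos-4.66 phi-4.34 W-0.409 [-1.32  3.47 -0.9  -1.32 -0.43 -2.13 -0.26] [ 1.1   0.1  -0.47 -0.28 -0.86  0.09  1.15] dq1 -0.23
sg- t42.48 pos-9.72 phi-9.34 W-0.545 [-1.38  2.22 -1.05 -1.46 
[... 153 characters left out ...]
6] [ 1.1  -0.09 -0.45 -0.21 -0.84 -0.12  1.17] dq1 -0.23
sg- t43.32 pos-19.76 phi-19.34 W-0.633 [-1.97 -0.13 -1.56 -1.81 -0.56 -1.42 -0.27] [ 1.05 -0.2  -0.41 -0.16 -0.79 -0.23  1.12] dq1 -0.22
sg+ t43.73 pos-14.91 phi-14.13 W0.695 [ 1.39 -0.04  0.98 -2.44  0.8  -1.37 -0.34] [ 1.1  -0.1  -0.45 -0.21 -0.84 -0.12  1.17] dq1 0.23
sg+ t44.15 pos-9.88 phi-9.13 W0.525 [ 1.46  1.57  1.29 -2.34  0.89 -1.79 -0.3 ] [ 1.12  0.   -0.47 -0.25 -0.86 -0.02  1.18] dq1 0.23
scene1 [335. 230.] 181 r0.128 ang5.0 mod60 5.0
scene1 [378. 238.] 118 r0.122 ang-53.5 mod60 6.5
scene1 [295. 257.] 161 r0.120 ang63.4 mod60 3.4
scene1 [382. 268.] 71 r0.129 ang-112.8 mod60 7.2
pos -9.500827234317564 0.00035989684979957984
```

```bash
cat >> vw.py <<'E'
print('--- matched')
gr=[d for d in D if d[0][1]=='g']
# joint-space gravity/damping slope: from direction-averaged cubic, local gradient
dc=lambda p,s:(np.array([0,1/20,2*p/400,3*p*p/8000,0,s/20,s*2*p/400])@ec)
out=[]
for a,b in zip(fr,gr):
    s=1 if a[0][2]=='+' else -1
    de=b[3]-a[3]-dc(a[1],s)*(b[1]-a[1])
    w=de@v(b[1]); out.append((s,b[1],w)); print(a[0],b[0],'pos%.2f dpos%.2f W%.3f ->g%.3f'%(b[1],b[1]-a[1],w,-w+s*.52))
o=np.array(out)
A=np.c_[-np.sin(np.radians(o[:,1])),np.cos(np.radians(o[:,1])),o[:,0]]
for nm,m in (('all',o[:,0]!=0),('noturn',np.array([i not in(0,4,10) for i in range(len(o))]))):
    c=np.linalg.lstsq(A[m],o[m,2],rcond=None)[0]; print(nm,c,'res',(o[m,2]-A[m]@c).round(3))
    for Af in (.33,.39,.45):
        g=-(o[m,2]-o[m,0]*.52); from scipy.optimize import least_squares as ls
        r=ls(lambda x:g+Af*np.sin(np.radians(o[m,1]-x[0])),[-8]); 
        r2=ls(lambda x:-o[m,2]+x[1]*o[m,0]+Af*np.sin(np.radians(o[m,1]-x[0])),[-8,.52]); print(nm,Af,'p0',r.x,r2.x)
E
python3 vw.py | sed -n '/---/,$p'
```

```text
--- matched
sf+ sg+ pos-4.90 dpos0.00 W0.479 ->g0.041
sf+ sg+ pos0.15 dpos-0.30 W0.730 ->g-0.210
sf+ sg+ pos5.19 dpos-0.33 W0.680 ->g-0.160
sf+ sg+ pos10.25 dpos-0.34 W0.774 ->g-0.254
sf- sg- pos5.45 dpos0.39 W-0.592 ->g0.072
sf- sg- pos0.40 dpos0.18 W-0.348 ->g-0.172
sf- sg- pos-4.66 dpos0.17 W-0.487 ->g-0.033
sf- sg- pos-9.72 dpos0.18 W-0.558 ->g0.038
sf- sg- pos-14.74 dpos0.21 W-0.622 ->g0.102
sf- sg- pos-19.76 dpos0.23 W-0.663 ->g0.143
sf+ sg+ pos-14.91 dpos-0.45 W0.731 ->g-0.211
sf+ sg+ pos-9.88 dpos-0.22 W0.444 ->g0.076
all [-0.3910896   0.08061753  0.57587663] res [-0.144  0.073 -0.012  0.049 -0.134  0.145  0.04   0.005 -0.025 -0.031
  0.178 -0.144]
all 0.33 p0 [-12.99939701] [-13.06238982   0.5787837 ]
all 0.39 p0 [-11.76554661] [-11.80888502   0.57626672]
all 0.45 p0 [-10.8536161] [-10.88481187   0.57375522]
noturn [-0.87805922  0.12515933  0.51121261] res [ 0.092 -0.036 -0.017  0.032 -0.03  -0.022 -0.009  0.027 -0.039]
noturn 0.33 p0 [-13.62193202] [-14.61436219   0.56495792]
noturn 0.39 p0 [-12.32550558] [-13.04657129   0.55915168]
noturn 0.45 p0 [-11.36009751] [-11.88696804   0.5533526 ]
```

```bash
python3 - <<'E'
from h import *
import pickle
f=open('obs.pkl','rb'); C2=np.array([.5153,.0440,.1853]); O=[]
while 1:
    try:o=pickle.load(f)
    except EOFError: break
    O.append(o)
def par(o):
    z=R.from_rotvec(o['orientation']).as_matrix()[:,2]; phi=np.arctan2(-z@T,-z@Z); return z,phi
# free: moment model Ms = m0 - k sin(phi), force bias
fr=[o for o in O if 'f' in o['tag']]
ph=np.array([par(o)[1] for o in fr]); M=np.array([o['wrist_torque']@S for o in fr]); F=np.array([o['wrist_force'] for o in fr])
c=np.linalg.lstsq(np.c_[np.ones_like(ph),np.sin(ph)],M,rcond=None)[0]; print('m0,k',c,'Fbias',F.mean(0).round(2),'sd',F.std(0).round(2))
Fb=F.mean(0); G=[]
for o in O:
    if not o['tag'].startswith('sg'): continue
    z,phi=par(o); s=1 if o['tag'][2]=='+' else -1
    d=o['tcp_pos']-.20*z-C2; tau=S@(o['wrist_torque']+np.cross(d,o['wrist_force']))-c[0]-c[1]*np.sin(phi)
    e=o['tcp_pos']-C2; p=np.degrees(np.arctan2(e@T,e@Z)); G.append((s,p,tau+s*.52)); print(s,'pos%.1f tau%.2f g%.2f'%(p,tau,tau+s*.52))
G=np.array(G); print(G[G[:,0]>0].mean(0),G[G[:,0]<0].mean(0))
E
```

```text
m0,k [ 0.00943542 -1.07272943] Fbias [0.11 0.02 0.05] sd [0.49 0.39 0.53]
1 pos-4.9 tau-0.41 g0.11
1 pos0.1 tau-0.53 g-0.01
1 pos5.2 tau-0.37 g0.15
1 pos10.3 tau-0.42 g0.10
-1 pos5.4 tau0.08 g-0.44
-1 pos0.4 tau0.54 g0.02
-1 pos-4.7 tau0.51 g-0.01
-1 pos-9.7 tau0.43 g-0.09
-1 pos-14.7 tau0.51 g-0.01
-1 pos-19.8 tau0.47 g-0.05
1 pos-14.9 tau-0.17 g0.35
1 pos-9.9 tau-0.61 g-0.09
[ 1.         -2.35085812  0.10228786] [-1.         -7.1729987  -0.09696374]
```

Call:
{"op": "send_rows", "data": {"moves": [[0.018,-0.061,0.008,0.016,0.005,0],[0.036,-0.121,0.013,0.032,0.009,0],[0.054,-0.183,0.015,0.048,0.014,0],[0.072,-0.244,0.013,0.064,0.019,0],[0.09,-0.304,0.008,0.08,0.024,0]]}}

```text
time: 44.62
tcp_pos: [0.5193, 0.0314, 0.3291]
orientation: [-1.841, -2.438, -0.095]
wrist_force: [-10.1, 1.5, 0.1]
grip_width: 0.0088
grasp_force: 69.7
```

```bash
python3 l3.py g+; sh m 1
```

```text
dyn phi6.0 pos5.3 tau-0.34 Ft-4.3 Fr-0.4 Fs-9.3 Ms1.12 r144.4 psi-85.1 g0.18
```

Call:
{"op": "send_rows", "data": {"moves": [[0.018,-0.061,-0.008,0.016,0.005,0],[0.036,-0.121,-0.02,0.032,0.009,0],[0.053,-0.18,-0.035,0.048,0.014,0],[0.07,-0.239,-0.053,0.064,0.019,0],[0.087,-0.296,-0.074,0.08,0.024,0]]}}

```text
time: 45.03
tcp_pos: [0.5297, -0.0044, 0.3206]
orientation: [-1.705, -2.257, -0.311]
wrist_force: [-11.3, 1.7, 5.4]
grip_width: 0.0086
grasp_force: 70.2
```

```bash
python3 l3.py g+; sh m 1
```

```text
dyn phi21.1 pos20.5 tau-0.48 Ft-6.5 Fr3.3 Fs-10.4 Ms1.72 r144.4 psi-69.9 g0.04
```

Call:
{"op": "send_rows", "data": {"moves": [[0.017,-0.056,-0.024,0.016,0.005,0],[0.033,-0.112,-0.052,0.032,0.009,0],[0.049,-0.165,-0.082,0.048,0.014,0],[0.064,-0.217,-0.115,0.064,0.019,0],[0.079,-0.268,-0.152,0.08,0.024,0]]}}

```text
time: 45.45
tcp_pos: [0.5392, -0.0368, 0.3024]
orientation: [-1.56, -2.066, -0.499]
wrist_force: [-10.6, -2.3, 8.8]
grip_width: 0.0089
grasp_force: 70.5
```

```bash
python3 l3.py g+; sh m 1
```

```text
dyn phi36.1 pos35.7 tau-0.28 Ft-5.8 Fr6.6 Fs-10.8 Ms1.71 r144.3 psi-54.7 g0.24
```

Call:
{"op": "send_rows", "data": {"moves": [[-0.015,0.05,0.036,-0.016,-0.005,0],[-0.03,0.102,0.069,-0.032,-0.009,0],[-0.046,0.156,0.1,-0.048,-0.014,0],[-0.062,0.211,0.127,-0.064,-0.019,0],[-0.079,0.268,0.152,-0.08,-0.024,0]]}}

```text
time: 45.87
tcp_pos: [0.53, -0.0055, 0.3196]
orientation: [-1.711, -2.261, -0.305]
wrist_force: [-3.5, -3.6, -10.9]
grip_width: 0.0087
grasp_force: 69.3
```

```bash
python3 l3.py g-; sh m -1
```

```text
dyn phi20.6 pos21.0 tau0.30 Ft6.1 Fr-9.3 Fs-4.4 Ms-1.80 r143.9 psi-69.4 g-0.22
```

Call:
{"op": "send_rows", "data": {"moves": [[-0.017,0.058,0.021,-0.016,-0.005,0],[-0.034,0.116,0.039,-0.032,-0.009,0],[-0.052,0.176,0.054,-0.048,-0.014,0],[-0.07,0.236,0.066,-0.064,-0.019,0],[-0.087,0.296,0.074,-0.08,-0.024,0]]}}

```text
time: 46.28
tcp_pos: [0.5196, 0.0302, 0.3285]
orientation: [-1.847, -2.442, -0.088]
wrist_force: [-2.2, -6.0, -11.9]
grip_width: 0.0089
grasp_force: 69.0
```

```bash
python3 l3.py g-; sh m -1
```

```text
dyn phi5.6 pos5.8 tau0.37 Ft6.2 Fr-11.4 Fs-3.8 Ms-1.77 r144.0 psi-84.6 g-0.15
```

Call:
{"op": "send_rows", "data": {"moves": [[-0.018,0.061,0.005,-0.016,-0.005,0],[-0.036,0.122,0.007,-0.032,-0.009,0],[-0.054,0.183,0.005,-0.048,-0.014,0],[-0.072,0.244,0,-0.064,-0.019,0],[-0.09,0.304,-0.008,-0.08,-0.024,0]]}}

```text
time: 46.7
tcp_pos: [0.509, 0.0665, 0.3275]
orientation: [1.813, 2.396, -0.147]
wrist_force: [2.2, -9.2, -16.0]
grip_width: 0.0085
grasp_force: 68.1
```

```bash
python3 l3.py g-; sh m -1
```

```text
dyn phi-9.5 pos-9.3 tau0.21 Ft6.7 Fr-17.4 Fs-0.5 Ms-2.08 r144.1 psi-99.7 g-0.31
```

Call:
{"op": "send_rows", "data": {"moves": [[-0.018,0.06,-0.012,-0.016,-0.005,0],[-0.035,0.119,-0.026,-0.032,-0.009,0],[-0.053,0.178,-0.045,-0.048,-0.014,0],[-0.07,0.236,-0.066,-0.064,-0.019,0],[-0.086,0.292,-0.09,-0.08,-0.024,0]]}}

```text
time: 47.12
tcp_pos: [0.4988, 0.1015, 0.3166]
orientation: [1.674, 2.212, -0.357]
wrist_force: [5.5, -14.2, -18.2]
grip_width: 0.0085
grasp_force: 68.0
```

```bash
python3 l3.py g-; sh m -1
```

```text
dyn phi-24.5 pos-24.5 tau0.46 Ft6.2 Fr-22.8 Fs1.3 Ms-1.68 r144.2 psi-114.9 g-0.06
```

Call:
{"op": "send_rows", "data": {"moves": [[-0.016,0.055,-0.027,-0.016,-0.005,0],[-0.032,0.109,-0.058,-0.032,-0.009,0],[-0.047,0.161,-0.091,-0.048,-0.014,0],[-0.062,0.211,-0.127,-0.064,-0.019,0],[-0.077,0.26,-0.166,-0.08,-0.024,0]]}}

```text
time: 47.53
tcp_pos: [0.4898, 0.1323, 0.2967]
orientation: [1.528, 2.018, -0.54]
wrist_force: [11.8, -21.2, -19.3]
grip_width: 0.0086
grasp_force: 67.7
```

```bash
python3 l3.py g-; sh m -1
```

```text
dyn phi-39.6 pos-39.5 tau0.41 Ft6.0 Fr-30.0 Fs5.3 Ms-1.65 r144.4 psi-129.9 g-0.11
```

Call:
{"op": "send_rows", "data": {"moves": [[0.014,-0.048,0.039,0.016,0.005,0],[0.029,-0.099,0.075,0.032,0.009,0],[0.045,-0.151,0.108,0.048,0.014,0],[0.06,-0.205,0.139,0.064,0.019,0],[0.077,-0.26,0.166,0.08,0.024,0]]}}

```text
time: 47.95
tcp_pos: [0.4984, 0.1029, 0.3162]
orientation: [1.677, 2.22, -0.351]
wrist_force: [-1.6, -2.8, -18.6]
grip_width: 0.0088
grasp_force: 71.8
```

```bash
python3 l3.py g+; sh m 1
```

```text
dyn phi-24.0 pos-25.1 tau-0.30 Ft-5.5 Fr-17.9 Fs-2.4 Ms1.64 r144.6 psi-115.5 g0.22
```

Call:
{"op": "send_rows", "data": {"moves": [[0.017,-0.056,0.024,0.016,0.005,0],[0.034,-0.114,0.046,0.032,0.009,0],[0.051,-0.173,0.064,0.048,0.014,0],[0.068,-0.232,0.079,0.064,0.019,0],[0.086,-0.292,0.09,0.08,0.024,0]]}}

```text
time: 48.37
tcp_pos: [0.5085, 0.0683, 0.3275]
orientation: [1.815, 2.404, -0.14]
wrist_force: [-7.1, 1.9, -9.6]
grip_width: 0.0085
grasp_force: 73.3
```

```bash
python3 l3.py g+; sh m 1; cat > vw2.py <<'E'
from h import *
import pickle
from scipy.optimize import least_squares as ls
f=open('obs.pkl','rb'); C2=np.array([.5153,.0440,.1853]); O=[]
while 1:
    try:o=pickle.load(f)
    except EOFError: break
    e=o['tcp_pos']-C2;o['p']=np.degrees(np.arctan2(e@T,e@Z)); O.append(o)
fr=[o for o in O if o['tag'][0]=='f']; gr=[o for o in O if o['tag'][0]=='g']
al=[o for o in O if 'f' in o['tag']]; P=np.array([o['p'] for o in al])
V=lambda p:np.vander(np.atleast_1d(p)/30.,6,increasing=True)
qc=np.linalg.lstsq(V(P),np.array([o['joints'] for o in al]),rcond=None)[0]
sl=[o for o in al]; sv=np.array([(1 if '+' in o['tag'] else -1)*(1 if o['tag'][0]=='f' else .333) for o in sl])
ec=np.linalg.lstsq(np.c_[V(P)[:,:5],sv[:,None]*V(P)[:,:3]],np.array([o['effort'] for o in sl]),rcond=None)[0][:5]
d=lambda p,c:(np.array([0]+[k*(p/30)**(k-1)/30 for k in range(1,len(c))])@c)
out=[]
for a,b in zip(fr,gr):
    s=1 if '+' in a['tag'] else -1; v=d(b['p'],qc)*180/np.pi
    de=b['effort']-a['effort']-d(b['p'],ec)*(b['p']-a['p']); w=de@v; out.append((s,b['p'],w)); print(s,'pos%.1f dp%.2f W%.3f g%.3f'%(b['p'],b['p']-a['p'],w,-w+s*.52))
o=np.array(out)
r=ls(lambda x:np.r_[(-o[:,2]+x[2]*o[:,0]+x[1]*np.sin(np.radians(o[:,1]-x[0])))/.08,(x[1]-.39)/.04,(x[2]-.52)/.03],[-8,.39,.52]); print(r.x,'res',(r.fun[:-2]*.08).round(3),'sd',np.linalg.inv(r.jac.T@r.jac)[0,0]**.5)
E
python3 vw2.py; python3 fit.py | grep -e all -e const; python3 caps.py | grep -v scene0
```

```text
dyn phi-9.0 pos-10.1 tau-0.09 Ft-5.2 Fr-8.9 Fs-6.3 Ms1.73 r144.4 psi-100.5 g0.43
1 pos5.3 dp-0.27 W0.779 g-0.259
1 pos20.5 dp-0.34 W0.823 g-0.303
1 pos35.7 dp-0.34 W0.714 g-0.194
-1 pos21.0 dp0.52 W-0.157 g-0.363
-1 pos5.8 dp0.53 W-0.460 g-0.060
-1 pos-9.3 dp0.57 W-0.783 g0.263
-1 pos-24.5 dp0.58 W-0.965 g0.445
-1 pos-39.5 dp0.66 W-1.103 g0.583
1 pos-25.1 dp-0.27 W0.364 g0.156
1 pos-10.1 dp-0.40 W0.552 g-0.032
[0.11742486 0.46676142 0.57540567] res [-0.161 -0.085  0.134 -0.252 -0.07   0.131  0.195  0.23   0.013 -0.059] sd 3.356253639053066
all A0.382 down psi -91.7 (other 88.3) sd3.8 [ 0.2082 -0.0024 -0.0011] rms 0.167
const g2 68 down -92.0 A0.37 [ 0.2096 -0.0016 -0.0012] -2.0
const early 34 down -93.7 A0.38 [ 0.2047 -0.0004 -0.0003] 2.0
const late 34 down -87.3 A0.37 [ 0.2129 -0.0023 -0.0012] -4.0
scene1 [335. 230.] 182 r0.128 ang4.9 mod60 4.9
scene1 [378. 238.] 120 r0.122 ang-53.6 mod60 6.4
scene1 [295. 257.] 164 r0.121 ang63.2 mod60 3.2
scene1 [382. 268.] 71 r0.129 ang-112.9 mod60 7.1
pos -8.780951716200837 0.00034404236172802267
```

Call:
{"op": "send_rows", "data": {"moves": [[0.009,-0.03,0.004,0.008,0.0024,0],[0.018,-0.06,0.007,0.016,0.0047,0],[0.027,-0.091,0.011,0.024,0.0071,0],[0.027,-0.091,0.011,0.024,0.0071,0],[0.027,-0.091,0.011,0.024,0.0071,0]]}}

```text
time: 48.83
tcp_pos: [0.5121, 0.056, 0.3291]
orientation: [1.855, 2.452, -0.074]
wrist_force: [-5.8, -2.7, 3.9]
grip_width: 0.0086
grasp_force: 75.2
```

Call:
{"op": "send_rows", "data": {"moves": [[0,0,0,0,0,0],[0,0,0,0,0,0],[0,0,0,0,0,0]]}}

```text
time: 49.08
tcp_pos: [0.512, 0.0563, 0.3291]
orientation: [1.854, 2.452, -0.075]
wrist_force: [-5.8, -3.1, 4.4]
grip_width: 0.0086
grasp_force: 75.2
```

```bash
python3 l.py; python3 caps.py | grep -v scene0
```

```text
t49.08 phi-4.73 pos-4.33 r0.1445 Ft1.67 Fr4.25 Fs-6.48 Ms-0.190 Mz-0.33 Mt-1.36 dq0.00 grip75.2 [-0.07  0.52 -0.26  1.56  0.24  1.09 -0.13]
scene1 [330. 231.] 186 r0.127 ang9.6 mod60 9.6
scene1 [375. 236.] 131 r0.122 ang-48.9 mod60 11.1
scene1 [294. 260.] 152 r0.120 ang68.1 mod60 8.1
pos -5.076478082654251 0.00034151215242352517
```

View pics/scene1.png

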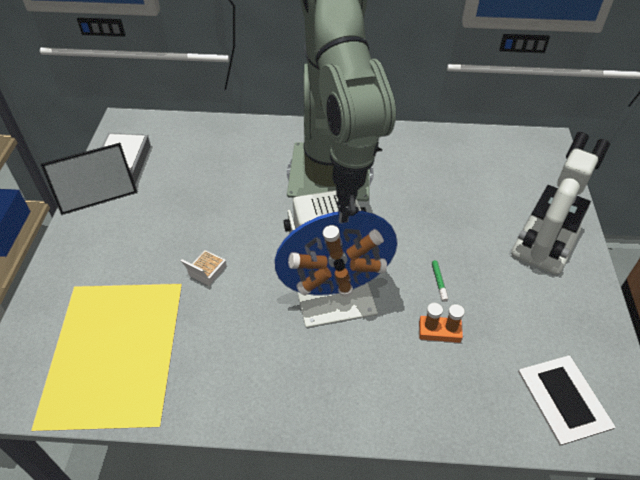

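The final view shows the disc gripped at the top of its rim near (345,212). The slide box, rack and marker have not moved.

```bash
python3 -c "
from plant import ticket
print(ticket.finish_job())"
```

```text
the job is handed in; nothing more can be done
None
```

I turned the disc until the side that felt heavy was straight down, to within about 5° because the force readings were noisy, and handed the job in at about 49 s, holding the disc still by its rim with nothing else on the bench moved.

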